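# Make up the goat-cheese tray and release the checked log from its clamp

### The arm

A 6-joint arm with a two-finger parallel gripper is mounted at the origin on a cart in front of the work surface, level with it; the furniture and walls round the work are solid. World frame = base frame: x ahead of the robot, y to its left, z up, the work surface at z = 0. Lengths are in mm, angles in degrees, forces in N, time in s.
With the tool pointing down it reaches from about 400 to 825 mm from the base axis. Payload 7 kg.
Tool frame: the origin (TCP) lies midway between the tips of the shut fingers; the grasp point (between the pads) lies 19 mm behind it; z points along the fingers, x is the direction in which the jaws open and shut, and the axes are right-handed (so a half turn about z gives the same grasp; the last joint's range is limited). The gripper opens to 85 mm and grips with 20 to 120 N. Pads are 22 mm wide; open, the fingers measure 114 mm over their backs; the gripper's body (76 mm by 85 mm) begins 54 mm behind the grasp point. The pads swing forward as they close: fully open they stand 13 mm farther back than shut.
Start: joints at [-54.253, 20.546, 0.682, 0, -70.136, -16.507], TCP at [222.402, -637.285, 231.302] pointing down, gripper open.
Joint ranges: [-176.03, 176.03], [-82.01, 121.73], [-58.28, 71.71], [-173.87, 95.51], [-174.79, -0.11], [-173.66, 173.66]. Speed limits (degrees/s): [136.94, 136.94, 172.46, 180, 180, 180].

### API

Orientations are given as a 3x3 rotation matrix whose columns are the frame's x, y, z axes.
In Python, from bench import env gives the robot as it stands.
- The arm moves only by the tool jog_arm, never from a script. Its argument "motion" is a list of rows, each an object with "delta_pos": the shift along the world's x, y, z in m, a list of three; "angular": the turn, a rotation vector about the world's x, y, z in rad, a list of three; "jaw": the opening, from 0 (shut) to 1 (fully open). In form: [{"delta_pos": [dx, dy, dz], "angular": [ax, ay, az], "jaw": jaw}, ...]. A call has 1 to 10 rows; each row shifts and turns the pose as measured when the row begins; what a row does not reach is not made up. A row lasts 1/8 s, in which the tool goes at most 62.5 mm and 10.7 degrees, less where a joint would pass 70% of its speed; a pose out of reach is approached as far as the arm can. A call is refused whole if a number of a shift passes 0.0625 or a number of a turn 0.188, either way. A call with a gripper value outside its range is refused whole. The fingers move at their own pace and stop on an object; "force" is the grip in N (left out, the last holds). Time passes only in rows, so rows that do not move let the fingers close. It gives the time, the measured TCP pose, the force and the opening at its end, in the units of the state.
- env.read_state(): the state, without advancing time (a new reading comes with each control period).
- env.camera(name): name is "scene" or "side" or "wrist"; returns a dict with "pixels" (384x512x3 uint8, red, green, blue), "z_map" (384x512 float32, mm along the optical axis (not along the pixel's ray), 0 where there is no reading), "mtx" (3x3 intrinsics, pixels), "world_to_cam" (4x4, takes a point from world to camera coordinates); the wrist camera has in their place "hand_eye" (4x4, takes a point from camera to tool coordinates, whose origin is the TCP and whose axes are the tool frame's). Camera axes: x right, y down, z forward; pixel columns grow to the right and rows downward; lengths in mm; the calibration is good to about 2 mm. The wrist camera is an equidistant fisheye: a pixel r from the principal point sees the ray r / f radians off the axis. A picture is of the moment at which its call begins: read the wrist's pose just before it.
- env.close_job(): hands the job in, once; it reports no verdict.
The state is a dict: "time_s": time; "q": joint angles; "joint_velocities": joint speeds; "joint_torque": joint torques, N m; "eef_pos": TCP position; "tcp_rot": TCP orientation; "contact_force": force on the tool from outside, world axes, zero at the start; "ft_torque": the same for the moment, N m; "gripper_width": finger opening in mm.
Only numpy, scipy, OpenCV 4.12 (cv2) and the standard library are available. Lean on these libraries where they do the work, as an engineer would, in place of code of your own. Each camera call takes 0.05 s, during which the arm holds its last target.

### The job

Make up the wooden tray from the back row forward, by the two jars that stand behind it: stand the white pyramid in the square pocket in front of the honey jar, the grey brick in the one in front of the jam jar and the drum in the pocket between them, each flat on the pocket floor. Only then throw the black clamp handle fully over to release the checked log (leave it clamped till now so that it cannot roll, and never force it out), and lay it flat in the middle of the long trough in front of them. Leave the clamp open and the jars where they stand.

Things in the scene. Friction and masses are not known exactly. Their poses are not given: they have to be found in the camera images.
- tray: fixed light-wood tray 172 (x) x 304 (y) x 24 mm high. Origin: centre of underside; x to its back (away from robot), y left. Pockets 12 mm deep, floors 12 mm above counter. Back row at x=+32: side pockets 92x92 centred at y=+94 and -94, middle one 92 (x) x 80 (y) at y=0. In front, log trough 54 (x) x 164 (y), centre x=-51, y=0. Wall between rows 10 mm
- honey_jar: loose jar of golden honey with a grey lid, 71 mm across, 110 mm tall; stands behind one end of the tray, about 142 mm behind the tray's centre, roughly behind one side pocket. Origin: centre of its underside. A landmark, not to be moved
- jam_jar: loose jar of red jam with a white lid, 75 mm across, 112 mm tall; stands behind the other end of the tray in the same way. Origin: centre of its underside. A landmark, not to be moved
- pyramid: loose white pyramid cheese, 77 x 79 mm at the foot, 80 mm tall, its four sides sloping in evenly to a small flat top; about 40 mm wide 55 mm above its foot. 0.25 kg. Origin: centre of its underside, x and y square to its sides, z up. Fits a side pocket with 6 mm to spare each way only when square to it
- brick: loose dark-grey ashed brick cheese (cut-off pyramid), 57 x 63 mm at the foot, 56 mm tall, its sides sloping slightly in (about 46 mm wide half way up). 0.16 kg. Origin: centre of its underside, x and y square to its sides
- drum: loose pale upright drum cheese, 62 mm in diameter, 72 mm tall. 0.21 kg. Origin: centre of its underside
- log: loose grey-ashed round log cheese lying on its side, 144 mm long (its y axis), 42 mm wide (its x axis), 38 mm high, 0.22 kg. Origin: middle of its underside. At the start it lies in the check cradle under the clamp
- cradle: fixed white board with steel saddle carrying the log 20 mm above the counter; side rails 57 mm wide overall, tops at 29 mm. Origin: on the counter under the log's middle; x along the log, away from the clamp. Clamp: handle hinge (axis y) at x=-133, z=66 mm; arm pivot x=-97, z=66; its pad holds the log down at x=-52. Open, the arm stands up at x=-97 to -75, z to 125; the log then lifts straight up
- clamp_handle (a joint): clamp handle angle, rad: 0 = upright, arm locked down on the log; grows as the top of the handle is pushed away from the log (cradle's -x) and down in an arc, to a stop at 1.31 = fully open (arm lifted upright, clear from about 1.1). Stays where it is left; needs about 3 N at its top
- handle_top (a point): top end of the black handle grip, 78 mm from the handle's hinge. The grip is a bar 16 mm thick, 50 mm long; upright when shut, its top 144 mm above the counter
There are look-alikes about, which are no part of the job. What is shaped like the brick but orange is not meant.

How it is judged:
By the outcome, as a careful person would: the job done as asked, in the order asked, and still so for the second after the job is handed in, with the robot touching nothing.
It also fails if it takes over 131 s, if anything falls off the work surface, if the arm or the gripper's body presses on something with over 40 N, if the wrist force passes 120 N, or if a joint passes its speed limit or range.

## Working session

There is one attempt and no reset: what is moved stays moved. The work goes in short steps, Python scripts to look and compute and a tool call to move; the robot and the scene stay as the last step left them, time stands still between calls to the robot, and variables do not carry over. Pictures are saved under pics/ and viewed, and the job is handed in when it is done.

Besides the shell and the picture viewer there is one more tool, called after "Request:" in YAML: its name, and indented under it one key for each argument. jog_arm: Moves the arm, as the interface text tells. Its arguments: {"type":"object","properties":{"motion":{"type":"array","items":{"type":"object","properties":{"delta_pos":{"type":"array","items":{"type":"number"}},"angular":{"type":"array","items":{"type":"number"}},"jaw":{"type":"number"}}}},"force":{"type":"number"}},"required":["motion"]}

```bash
ls; mkdir -p pics
python3 - <<'E'
from bench import env
import cv2
s=env.read_state();print(s)
for n in("scene","side","wrist"):
    c=env.camera(n);cv2.imwrite(f"pics/{n}0.png",c["pixels"][:,:,::-1])
    print(n,c["mtx"].tolist(),c.get("world_to_cam",c.get("hand_eye")).tolist() if 1 else 0)
E
```

```text
pics
{'time_s': 0.0, 'q': array([-5.42548218e+01,  2.05905250e+01,  6.34526565e-01, -2.14677511e-02,
       -7.01374988e+01, -1.65071416e+01]), 'joint_velocities': array([-0.0956744 ,  0.06960816, -0.05061907,  0.05230115, -0.03420742,
        0.0090946 ]), 'joint_torque': array([ 8.85120080e-04, -5.83325744e+01,  2.93419468e+01,  6.93672895e+00,
       -6.06674686e-03,  3.30578598e-05]), 'eef_pos': array([ 222.23003996, -636.84928136,  230.37545247]), 'tcp_rot': array([[-3.29372487e-01,  9.44199830e-01, -6.67262779e-04],
       [ 9.44198599e-01,  3.29373139e-01,  1.53027685e-03],
       [ 1.66466558e-03, -1.25997488e-04, -9.99998607e-01]]), 'contact_force': array([0.65670865, 0.3256288 , 0.49273615]), 'ft_torque': array([-0.00415471, -0.00297826,  0.02966179]), 'gripper_width': 85.41357459620673}
scene [[365.67346482920914, 0.0, 250.47231999267612], [0.0, 365.67346482920914, 196.05969127325335], [0.0, 0.0, 1.0]] [[-0.7289033680891545, -0.6844271282719799, 0.016105467197720644, 467.7102646438506], [-0.3067736127110092, 0.3054970934931819, -0.9014219191984703, 299.51963092242266], [0.
[... 196 characters left out ...]
], [0.0, 0.0, 1.0]] [[-0.9782504127337781, -0.20692811115148244, 0.014383560111186825, 628.5234332786137], [-0.1261294062800366, 0.5383580703436402, -0.8332238360532647, 166.09283243041494], [0.16467392889476423, -0.8169157514157452, -0.5527487243144124, 1624.5115568571196], [0.0, 0.0, 0.0, 1.0]]
wrist [[297.3186396354542, 0.0, 249.5856907202218], [0.0, 297.3186396354542, 188.65332957184663], [0.0, 0.0, 1.0]] [[0.9999997861109166, -0.0006526316237549716, -4.301260315356796e-05, 0.0010669698983223341], [0.0006392158011194606, 0.9612816610126144, 0.27556697843534983, -70.39031278706115], [-0.0001384964979856322, -0.275566946988917, 0.961281872577407, -141.62153031193452], [0.0, 0.0, 0.0, 1.0]]
```

View pics/scene0.png

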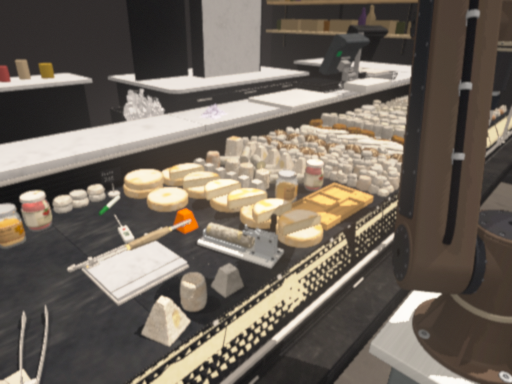

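View pics/side0.png

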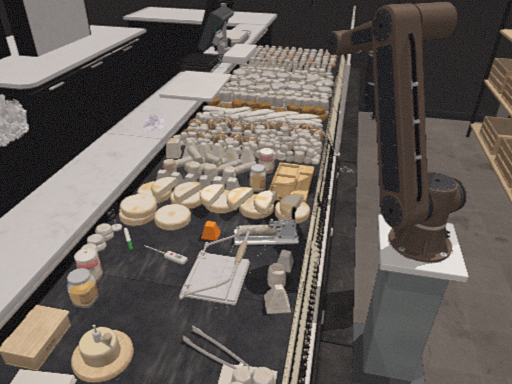

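View pics/wrist0.png

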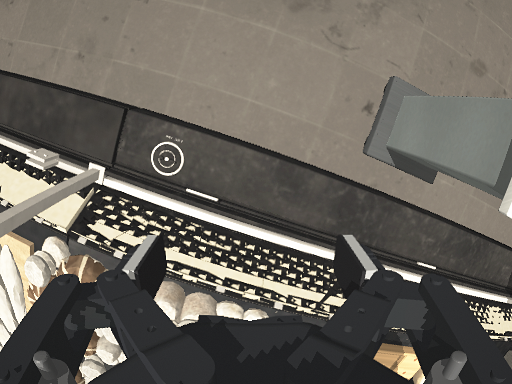

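```bash
cat > h.py <<'E'
from bench import env
import cv2, numpy as np
np.set_printoptions(precision=1,suppress=True)
def cloud(n):
    s=env.read_state();c=env.camera(n);z=c["z_map"].astype(float);K=c["mtx"]
    v,u=np.mgrid[:384,:512].astype(float)
    if n=="wrist":
        dx=(u-K[0,2])/K[0,0];dy=(v-K[1,2])/K[1,1];r=np.hypot(dx,dy);t=np.tan(np.minimum(r,1.5))/np.maximum(r,1e-9)
        p=np.stack([dx*t*z,dy*t*z,z],-1);H=c["hand_eye"]
        p=p@H[:3,:3].T+H[:3,3];p=p@s["tcp_rot"].T+s["eef_pos"]
    else:
        p=np.stack([(u-K[0,2])/K[0,0]*z,(v-K[1,2])/K[1,1]*z,z],-1);M=np.linalg.inv(c["world_to_cam"])
        p=p@M[:3,:3].T+M[:3,3]
    p[z<=0]=np.nan
    return c["pixels"],p,c,s
def proj(c,P):
    q=c["world_to_cam"]@np.r_[P,1];k=c["mtx"]@q[:3];return k[:2]/k[2]
def crop(img,u0,v0,u1,v1,f,name):
    cv2.imwrite("pics/"+name,cv2.resize(img[v0:v1,u0:u1,::-1],None,fx=f,fy=f,interpolation=cv2.INTER_CUBIC))
E
python3 - <<'E'
from h import *
px,p,c,s=cloud("scene");np.savez("sc0",px=px,p=p)
crop(px,60,140,400,360,2.3,"sc0c.png")
for n,(u,v) in dict(honey=(287,176),jam=(314,163),pyr=(160,300),drum=(193,276),drumt=(193,278),brick=(228,268),orange=(185,215),log=(230,236),clamp=(265,240)).items(): print(n,p[v,u])
px,p,c,s=cloud("side");np.savez("sd0",px=px,p=p)
crop(px,130,130,330,330,3,"sd0c.png")
for n,(u,v) in dict(honey=(258,168),jam=(266,153),pyr=(277,290),drum=(277,268),brick=(286,255),orange=(210,230),log=(258,230)).items(): print(n,p[v,u])
E
```

```text
honey [ 671.1 -215.8  108.7]
jam [ 680.1 -395.3  107.9]
pyr [486.1 438.   79.4]
drum [509.6 334.1  69.4]
drumt [503.9 338.7  69.5]
brick [490.  242.8  53.4]
orange [784.6 146.3  49.5]
log [602.5 127.8  44.6]
clamp [498.4  96.7  63.7]
honey [ 689.4 -236.   106.4]
jam [ 680.1 -375.1  112.3]
pyr [486.4 443.7  72.9]
drum [504.  338.3  65.4]
brick [485.5 259.   58.2]
orange [793.3 157.3  37.1]
log [611.1 133.3  50.9]
```

View pics/sc0c.png

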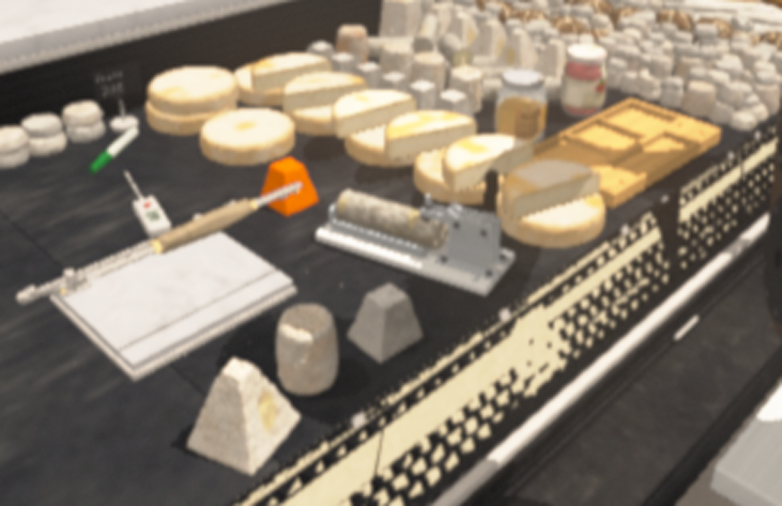

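View pics/sd0c.png

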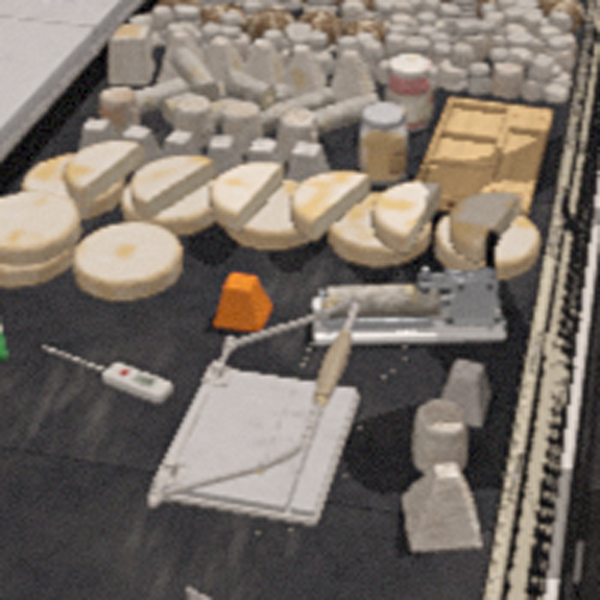

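Run:
```python
from h import *
# top-down rgb + height, x up(300..850), y left (550..-550)
for f in("sc0","sd0"):
    d=np.load(f+".npz");p=d["p"].reshape(-1,3);px=d["px"].reshape(-1,3)
    R=np.zeros((560,1100,3),np.uint8);
    m=(p[:,0]>300)&(p[:,0]<855)&(abs(p[:,1])<545)&(p[:,2]>-20)&(p[:,2]<200)
    q=p[m];k=px[m];o=np.argsort(q[:,2])
    for (x,y,z),cc in zip(q[o],k[o]): cv2.circle(R,(int(550-y),int(860-x)),1 if f=="sc0" else 2,tuple(int(t) for t in cc[::-1]),-1)
    for y in range(-500,501,100): cv2.line(R,(550-y,0),(550-y,559),(80,80,0),1);cv2.putText(R,str(y),(550-y,10),0,.35,(0,255,255))
    for x in range(400,801,100): cv2.line(R,(0,860-x),(1099,860-x),(80,80,0),1);cv2.putText(R,str(x),(0,860-x),0,.35,(0,255,255))
    cv2.imwrite(f"pics/top_{f}.png",cv2.resize(R,(800,407),interpolation=cv2.INTER_AREA))
```

```text
(no output)
```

View pics/top_sc0.png

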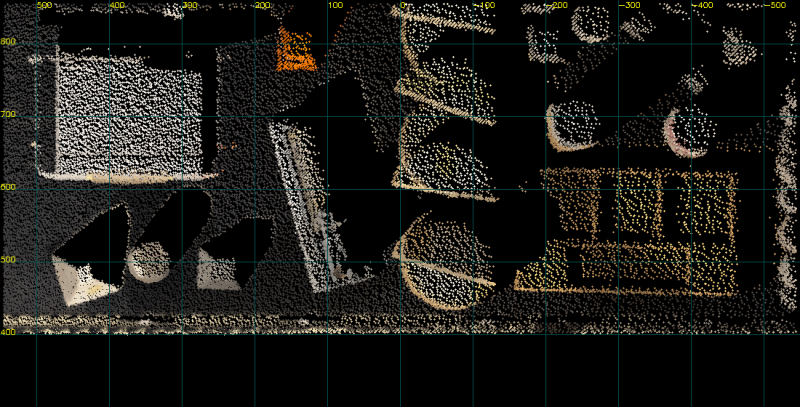

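View pics/top_sd0.png

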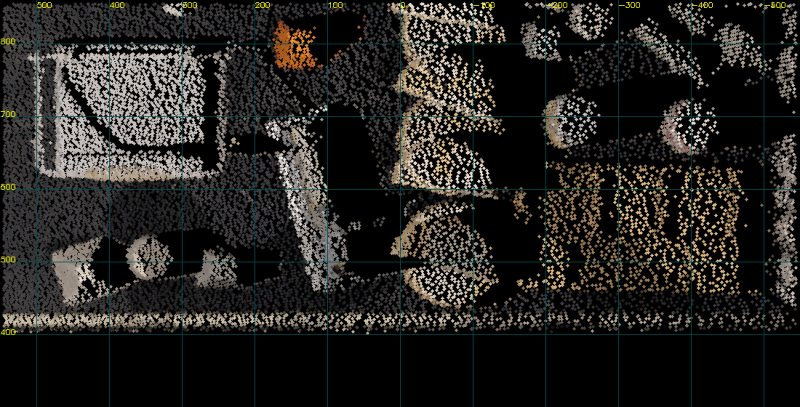

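Request:
jog_arm:
  motion:
    - {"delta_pos":[0.035,0.041,0.02],"angular":[0,0,-0.042],"jaw":1}
    - {"delta_pos":[0.035,0.041,0.02],"angular":[0,0,-0.042],"jaw":1}
    - {"delta_pos":[0.035,0.041,0.02],"angular":[0,0,-0.042],"jaw":1}
    - {"delta_pos":[0.035,0.041,0.02],"angular":[0,0,-0.042],"jaw":1}
    - {"delta_pos":[0.035,0.041,0],"angular":[0,0,-0.042],"jaw":1}
    - {"delta_pos":[0.035,0.041,0],"angular":[0,0,-0.042],"jaw":1}
    - {"delta_pos":[0.035,0.041,0],"angular":[0,0,-0.042],"jaw":1}
    - {"delta_pos":[0.035,0.041,0],"angular":[0,0,-0.042],"jaw":1}

```text
time_s: 1.25
eef_pos: [506.5, -300.1, 312.0]
tcp_rot: [[0.018, 1.0, 0.002], [1.0, -0.018, 0.004], [0.004, 0.002, -1.0]]
contact_force: [1.4, 0.0, 0.0]
gripper_width: 85.3
```

Run:
```python
from h import *
px,p,c,s=cloud("wrist");np.savez("w1",px=px,p=p)
cv2.imwrite("pics/w1.png",px[:,:,::-1])
q=p.reshape(-1,3);k=px.reshape(-1,3)
R=np.zeros((400,400,3),np.uint8)
m=(q[:,0]>400)&(q[:,0]<780)&(q[:,1]>-500)&(q[:,1]<-110)&(q[:,2]<200)&(q[:,2]>-20);q=q[m];k=k[m]
for (x,y,z),cc in zip(q,k): cv2.circle(R,(int(-110-y),int(790-x)),1,tuple(int(t) for t in cc[::-1]),-1)
cv2.imwrite("pics/w1t.png",cv2.resize(R,None,fx=1.5,fy=1.5))
Z=np.zeros((400,400,3),np.uint8)
for (x,y,z) in q: cv2.circle(Z,(int(-110-y),int(790-x)),1,(int(np.clip(z*8,0,255)),)*3,-1)
cv2.imwrite("pics/w1z.png",cv2.resize(Z,None,fx=1.5,fy=1.5))
```

```text
(no output)
```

View pics/w1.png

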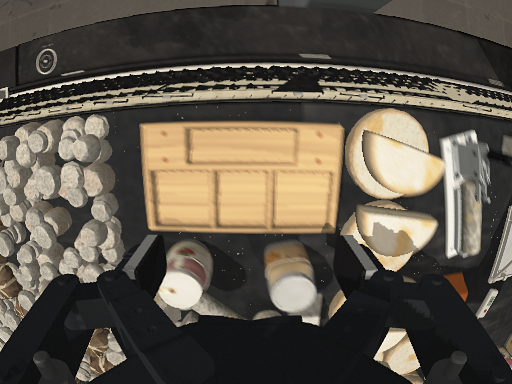

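View pics/w1z.png

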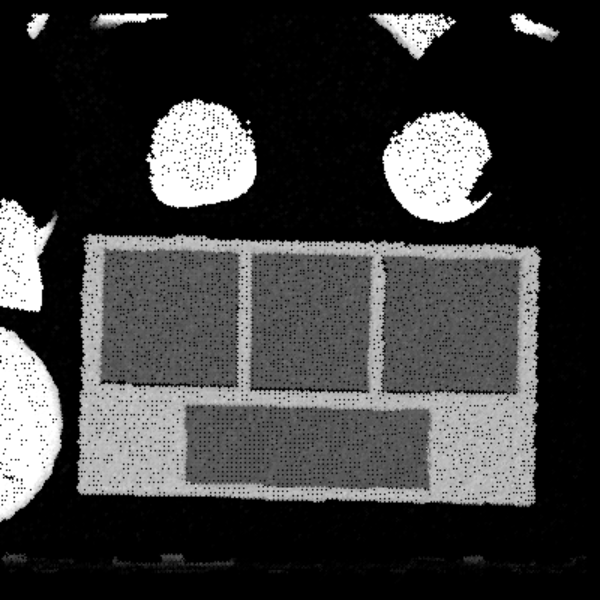

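Run:
```python
from h import *
d=np.load("w1.npz");p=d["p"].reshape(-1,3)
r=(p[:,0]>430)&(p[:,0]<650)&(p[:,1]>-490)&(p[:,1]<-130)
t=p[r&(p[:,2]>18)&(p[:,2]<30)];f=p[r&(p[:,2]>7)&(p[:,2]<17.5)]
print(np.median(t[:,2]),np.median(f[:,2]))
g=p[r&(abs(p[:,2])<6)];print("gnd",np.median(g[:,2]))
# raster masks at 1mm
from scipy import ndimage,optimize
yaw0=0
# fit by model classification
def cls(P,x,y,th):
    c,s=np.cos(th),np.sin(th);dx=P[:,0]-x;dy=P[:,1]-y;X=c*dx+s*dy;Y=-s*dx+c*dy
    inn=(abs(X)<86)&(abs(Y)<152)
    pk=((abs(X-32)<46)&((abs(abs(Y)-94)<46)|(abs(Y)<40)))|((abs(X+51)<27)&(abs(Y)<82))
    return np.where(~inn,0,np.where(pk,12,24))
P=p[r&(p[:,2]>-6)&(p[:,2]<30)]
def cost(v): return np.mean(np.abs(P[:,2]-cls(P,*v[:2],np.radians(v[2]))))
best=(9,None)
for th in np.arange(-6,6.1,.5):
  for x in range(525,562,3):
    for y in range(-325,-296,3):
      q=cost((x,y,th));best=min(best,(q,(x,y,th)))
print(best)
o=optimize.minimize(cost,best[1],method="Nelder-Mead",options=dict(initial_simplex=[best[1],np.add(best[1],(2,0,0)),np.add(best[1],(0,2,0)),np.add(best[1],(0,0,1))]))
print(o.x,o.fun)
th=np.radians(o.x[2]);Rz=np.array([[np.cos(th),-np.sin(th)],[np.sin(th),np.cos(th)]])
for n,l in dict(honeyp=(32,94),mid=(32,0),jamp=(32,-94),trough=(-51,0)).items(): print(n,Rz@l+o.x[:2])
```

```text
22.93747339095802 11.171655494035235
gnd -0.8915688329591376
(np.float64(1.9047852125715503), (543, -316, np.float64(-1.5)))
[ 544.1 -316.1   -1.4] 1.7515505470432573
honeyp [ 578.4 -222.9]
mid [ 576.1 -316.9]
jamp [ 573.7 -410.9]
trough [ 493.1 -314.8]
```

Request:
jog_arm:
  motion:
    - {"delta_pos":[0,0.06,0],"jaw":1}
    - {"delta_pos":[0,0.06,0],"jaw":1}
    - {"delta_pos":[0,0.06,0],"jaw":1}
    - {"delta_pos":[0,0.06,0],"jaw":1}
    - {"delta_pos":[0,0.06,0],"jaw":1}
    - {"delta_pos":[0,0.06,0],"jaw":1}
    - {"delta_pos":[0,0.06,0],"jaw":1}
    - {"delta_pos":[0,0.06,0],"jaw":1}
    - {"delta_pos":[-0.01,0.06,0],"jaw":1}
    - {"delta_pos":[-0.01,0.04,0],"jaw":1}

```text
schema error: expected keys delta_pos, angular, jaw
```

Run:
```python
from h import *
px,p,c,s=cloud("wrist");np.savez("w2",px=px,p=p);print(s["eef_pos"],s["time_s"])
cv2.imwrite("pics/w2.png",px[:,:,::-1])
q=p.reshape(-1,3)
x0,x1,y0,y1=400,720,0,500
m=(q[:,0]>x0)&(q[:,0]<x1)&(q[:,1]>y0)&(q[:,1]<y1)&(q[:,2]<170)&(q[:,2]>-20);q=q[m];q=q[np.argsort(q[:,2])]
Z=np.zeros((x1-x0,y1-y0),np.uint8)
for (x,y,z) in q: cv2.circle(Z,(int(y1-y),int(x1-x)),1,int(np.clip(z*2+20,0,255)),-1)
Z=cv2.applyColorMap(Z,cv2.COLORMAP_JET)
cv2.imwrite("pics/w2z.png",cv2.resize(Z,None,fx=1.6,fy=1.6))
```

```text
[ 510.  -296.4  311.5] 1.3
```

View pics/w2.png

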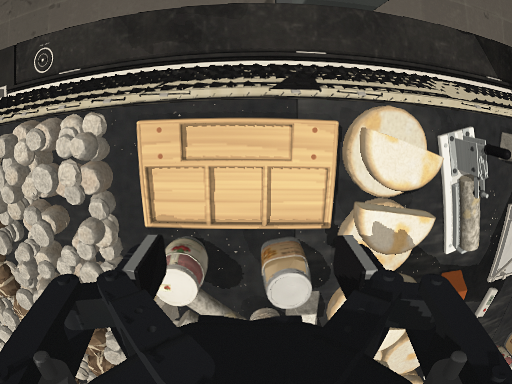

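View pics/w2z.png

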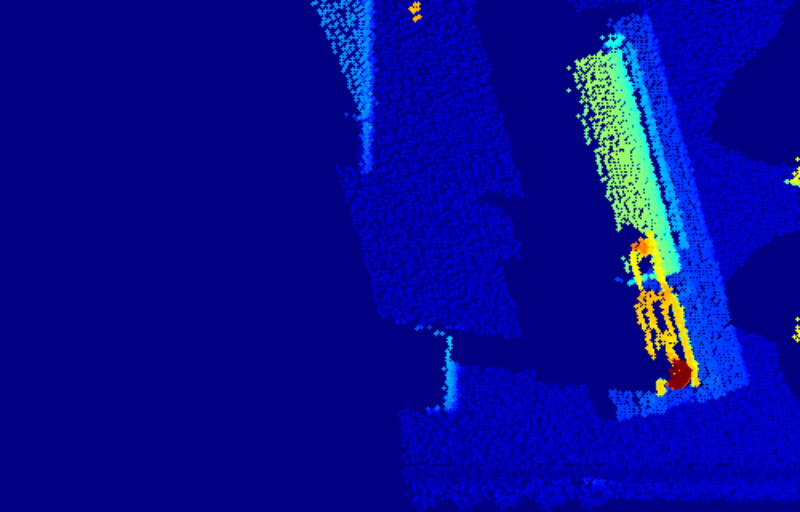

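```bash
cat > trayfit.py <<'E'
from h import *
from scipy import optimize
import sys
def tcls(P,x,y,th):
    c,s=np.cos(th),np.sin(th);dx=P[:,0]-x;dy=P[:,1]-y;X=c*dx+s*dy;Y=-s*dx+c*dy
    inn=(abs(X)<86)&(abs(Y)<152)
    pk=((abs(X-32)<46)&((abs(abs(Y)-94)<46)|(abs(Y)<40)))|((abs(X+51)<27)&(abs(Y)<82))
    return np.where(~inn,0,np.where(pk,12,24))
def fit(p):
    p=p.reshape(-1,3)
    P=p[(p[:,0]>430)&(p[:,0]<650)&(p[:,1]>-490)&(p[:,1]<-130)&(p[:,2]>-6)&(p[:,2]<30)]
    def cost(v): return np.mean(np.abs(P[:,2]+1-tcls(P,*v[:2],np.radians(v[2])))>5)
    best=(9,None)
    for th in np.arange(-4,2.1,.5):
      for x in range(533,554,3):
        for y in range(-325,-306,3):
          best=min(best,(cost((x,y,th)),(x,y,th)))
    b=best[1]
    o=optimize.minimize(cost,b,method="Nelder-Mead",options=dict(initial_simplex=[b,np.add(b,(2,0,0)),np.add(b,(0,2,0)),np.add(b,(0,0,1))]))
    print(o.x,o.fun)
for f in sys.argv[1:]: fit(np.load(f+".npz")["p"])
E
python3 trayfit.py w1 w2 sc0
```

```text
[ 543.9 -316.2   -1.5] 0.0510168907273354
[ 543.6 -316.4   -1.4] 0.0511231338172853
[ 545.6 -317.9   -1.6] 0.20944816053511706
```

Request:
jog_arm:
  motion:
    - {"delta_pos":[0,0.06,0],"angular":[0,0,0],"jaw":1}
    - {"delta_pos":[0,0.06,0],"angular":[0,0,0],"jaw":1}
    - {"delta_pos":[0,0.06,0],"angular":[0,0,0],"jaw":1}
    - {"delta_pos":[0,0.06,0],"angular":[0,0,0],"jaw":1}
    - {"delta_pos":[0,0.06,0],"angular":[0,0,0],"jaw":1}
    - {"delta_pos":[0,0.06,0],"angular":[0,0,0],"jaw":1}
    - {"delta_pos":[0,0.06,0],"angular":[0,0,0],"jaw":1}
    - {"delta_pos":[0,0.06,0],"angular":[0,0,0],"jaw":1}
    - {"delta_pos":[-0.01,0.06,0],"angular":[0,0,0],"jaw":1}
    - {"delta_pos":[-0.01,0.05,0],"angular":[0,0,0],"jaw":1}

```text
time_s: 2.6
eef_pos: [484.9, 303.8, 311.3]
tcp_rot: [[0.018, 1.0, 0.002], [1.0, -0.018, 0.005], [0.005, 0.002, -1.0]]
contact_force: [0.7, -0.1, 0.6]
gripper_width: 85.2
```

Request:
jog_arm:
  motion:
    - {"delta_pos":[-0.01,0.04,0],"angular":[0,0,0],"jaw":1}
    - {"delta_pos":[0,0,0],"angular":[0,0,0],"jaw":1}

```text
time_s: 2.85
eef_pos: [473.5, 347.7, 310.3]
tcp_rot: [[0.014, 1.0, 0.001], [1.0, -0.014, 0.004], [0.004, 0.001, -1.0]]
contact_force: [-0.3, -1.3, 0.2]
gripper_width: 85.5
```

Run:
```python
from h import *
px,p,c,s=cloud("wrist");np.savez("w3",px=px,p=p);print(s["eef_pos"],s["time_s"],s["joint_velocities"])
cv2.imwrite("pics/w3.png",px[:,:,::-1])
q=p.reshape(-1,3)
x0,x1,y0,y1=400,720,0,500
m=(q[:,0]>x0)&(q[:,0]<x1)&(q[:,1]>y0)&(q[:,1]<y1)&(q[:,2]<170)&(q[:,2]>-20);q=q[m];q=q[np.argsort(q[:,2])]
Z=np.zeros((x1-x0,y1-y0),np.uint8)
for (x,y,z) in q: cv2.circle(Z,(int(y1-y),int(x1-x)),1,int(np.clip(z*2+20,0,255)),-1)
Z=cv2.applyColorMap(Z,cv2.COLORMAP_JET)
cv2.imwrite("pics/w3z.png",cv2.resize(Z,None,fx=1.6,fy=1.6))
```

```text
[473.5 347.7 310.3] 2.85 [-1.  -0.7 -0.7  0.2 -0.4  0.7]
```

View pics/w3.png

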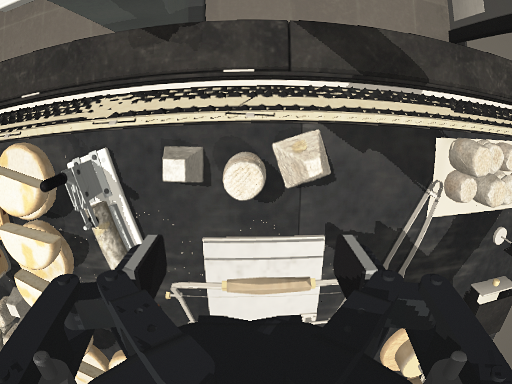

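View pics/w3z.png

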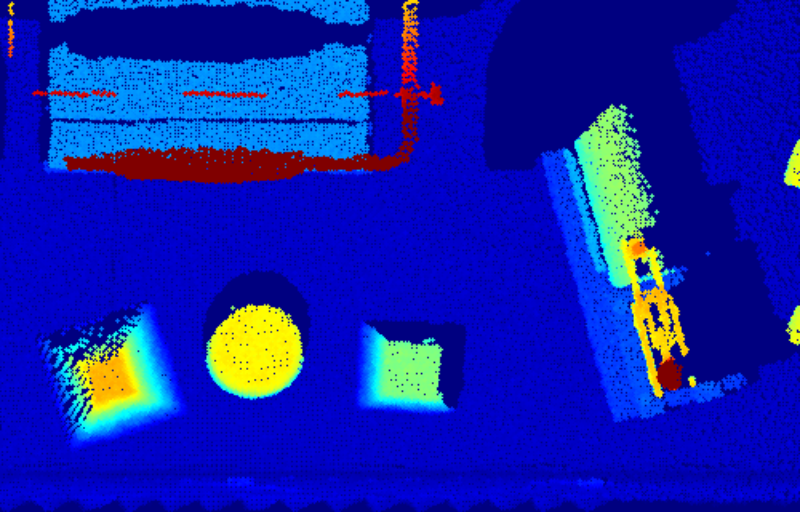

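```bash
cat > fits.py <<'E'
from h import *
from scipy import optimize
def frust(p,x,y,hx,hy,H,slope_x,slope_y,yaw0,rad=60,z0=-1):
    p=p.reshape(-1,3);P=p[(np.hypot(p[:,0]-x,p[:,1]-y)<rad)&(p[:,2]>6+z0)&(p[:,2]<H+8)]
    def res(v):
        c,s=np.cos(v[2]),np.sin(v[2]);dx=P[:,0]-v[0];dy=P[:,1]-v[1];X=abs(c*dx+s*dy);Y=abs(-s*dx+c*dy);Z=P[:,2]-z0
        d=np.maximum.reduce([X-(hx-slope_x*Z),Y-(hy-slope_y*Z),Z-H]);return d
    b=None
    for y0 in yaw0:
        o=optimize.least_squares(res,[x,y,np.radians(y0)],loss="soft_l1",f_scale=1.5)
        if b is None or o.cost<b.cost: b=o
    r=res(b.x);print("frust xy",b.x[:2],"yaw",np.degrees(b.x[2]),"med|r|",np.median(abs(r)),len(P),"ztop",np.percentile(P[:,2],95));return b.x
E
python3 - <<'E'
from fits import *
for f in("w3","sc0","sd0"):
    p=np.load(f+".npz")["p"]
    print(f)
    frust(p,486,438,38.5,39.5,80,.345,.345,range(-45,46,15))
    frust(p,485,255,28.5,31.5,56,.34,.34,[-90,-60,-30,0,30,60,90],rad=50)
    q=p.reshape(-1,3);m=(np.hypot(q[:,0]-502,q[:,1]-340)<50)&(q[:,2]>66);t=q[m];(a,b),r=cv2.minEnclosingCircle(t[:,:2].astype(np.float32));print("drum",a,b,r,np.median(t[:,2]))
    s=q[(np.hypot(q[:,0]-502,q[:,1]-340)<50)&(q[:,2]>10)&(q[:,2]<60)]
    o=optimize.least_squares(lambda v:np.hypot(s[:,0]-v[0],s[:,1]-v[1])-31,[502,340],loss="soft_l1");print("drum side",o.x,np.median(abs(o.fun)))
E
```

```text
w3
frust xy [485.4 431.8] yaw -71.39166754856704 med|r| 0.7983312586163684 2165 ztop 78.62405307017406
frust xy [487.3 245.1] yaw -4.1410269701105555 med|r| 1.0841499098431626 1332 ztop 54.72192532814348
drum 486.949951171875 336.12347412109375 42.202720642089844 396.2225819447732
drum side [504.  340.7] 0.6966630090656771
sc0
frust xy [485.8 431.5] yaw 18.117813670231406 med|r| 0.9117726090627212 1312 ztop 76.87469242603964
frust xy [487.8 246. ] yaw -4.082666481656123 med|r| 1.1829827187300612 611 ztop 53.34855428228775
drum 500.8575744628906 342.20635986328125 27.09012794494629 68.95046385509761
drum side [504.7 341.7] 0.9069469472845775
sd0
frust xy [487.9 430.1] yaw 17.90375467670439 med|r| 1.3594941206467723 523 ztop 77.33894416602396
frust xy [492.1 245.5] yaw -4.983533009523289 med|r| 1.980271131314602 219 ztop 54.441230153785
drum 503.45477294921875 342.0204162597656 27.67578887939453 69.46774268569186
drum side [505.5 339. ] 1.2858149641786696
```

Request:
jog_arm:
  motion:
    - {"delta_pos":[0.004,0.028,-0.05],"angular":[0,0,0.112],"jaw":0.78}
    - {"delta_pos":[0.004,0.028,-0.05],"angular":[0,0,0.112],"jaw":0.78}
    - {"delta_pos":[0.004,0.028,-0.05],"angular":[0,0,0.112],"jaw":0.78}
    - {"delta_pos":[0,0,0],"angular":[0,0,0],"jaw":0.78}

```text
time_s: 3.4
eef_pos: [488.4, 428.3, 158.8]
tcp_rot: [[-0.323, 0.947, 0.001], [0.946, 0.323, 0.009], [0.008, 0.004, -1.0]]
contact_force: [-0.3, -0.3, -1.1]
gripper_width: 66.9
```

Request:
jog_arm:
  motion:
    - {"delta_pos":[-0.003,0.0034,-0.06],"angular":[-0.009,0,-0.008],"jaw":0.78}
    - {"delta_pos":[0,0,-0.04],"angular":[0,0,0],"jaw":0.78}
    - {"delta_pos":[0,0,0],"angular":[0,0,0],"jaw":0.78}

```text
time_s: 3.78
eef_pos: [489.3, 430.2, 64.9]
tcp_rot: [[-0.31, 0.951, 0.007], [0.951, 0.31, 0.004], [0.002, 0.008, -1.0]]
contact_force: [-0.4, -1.0, 1.2]
gripper_width: 66.4
```

Request:
jog_arm:
  motion:
    - {"delta_pos":[-0.0038,0.0015,-0.015],"angular":[-0.004,0.007,0.006],"jaw":0.78}
    - {"delta_pos":[-0.0,0,-0.012],"angular":[0,0,0],"jaw":0.78}
    - {"delta_pos":[0,0,0],"angular":[0,0,0],"jaw":0.78}

```text
time_s: 4.15
eef_pos: [488.0, 433.2, 42.4]
tcp_rot: [[-0.315, 0.949, 0.004], [0.949, 0.315, 0.006], [0.005, 0.006, -1.0]]
contact_force: [-0.0, -0.7, -0.7]
gripper_width: 67.0
```

Request:
jog_arm:
  motion:
    - {"delta_pos":[-0.003,-0.0015,-0.005],"angular":[-0.005,0.004,0],"jaw":0.78}
    - {"delta_pos":[0,0,0],"angular":[0,0,0],"jaw":0.78}

```text
time_s: 4.4
eef_pos: [485.2, 432.2, 38.4]
tcp_rot: [[-0.315, 0.949, 0.001], [0.949, 0.315, 0.003], [0.002, 0.002, -1.0]]
contact_force: [0.3, -0.0, 0.6]
gripper_width: 67.0
```

Run:
```python
from h import *
px,p,c,s=cloud("wrist");cv2.imwrite("pics/w4.png",px[:,:,::-1]);print(s["eef_pos"])
```

```text
[485.2 432.2  38.4]
```

View pics/w4.png

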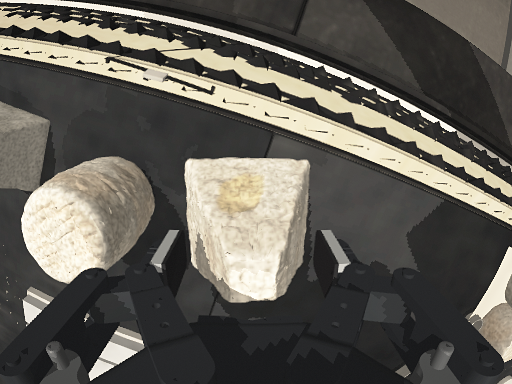

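Request:
jog_arm:
  motion:
    - {"delta_pos":[0,0,0],"angular":[0,0,0],"jaw":0}
    - {"delta_pos":[0,0,0],"angular":[0,0,0],"jaw":0}
    - {"delta_pos":[0,0,0],"angular":[0,0,0],"jaw":0}
    - {"delta_pos":[0,0,0],"angular":[0,0,0],"jaw":0}
  force: 60

```text
time_s: 4.95
eef_pos: [485.7, 432.6, 39.9]
tcp_rot: [[-0.315, 0.949, 0.002], [0.949, 0.315, 0.003], [0.003, 0.003, -1.0]]
contact_force: [-0.0, -0.1, 1.0]
gripper_width: 46.1
```

Request:
jog_arm:
  motion:
    - {"delta_pos":[0,0,0.015],"angular":[0,0,0],"jaw":0}
    - {"delta_pos":[0,0,0.03],"angular":[0,0,0],"jaw":0}
    - {"delta_pos":[0,0,0],"angular":[0,0,0],"jaw":0}

```text
time_s: 5.32
eef_pos: [485.3, 432.4, 86.3]
tcp_rot: [[-0.315, 0.949, 0.001], [0.949, 0.315, 0.002], [0.002, 0.002, -1.0]]
contact_force: [-0.3, 1.1, -3.4]
gripper_width: 46.0
```

```bash
cat > look.py <<'E'
from h import *
import sys
n=sys.argv[1];px,p,c,s=cloud(n);cv2.imwrite(f"pics/{sys.argv[2]}.png",px[:,:,::-1]);np.savez(sys.argv[2],px=px,p=p);print(s["time_s"],s["eef_pos"],s["gripper_width"],s["tcp_rot"].round(3).tolist())
E
python3 look.py wrist w5
```

```text
5.325 [485.3 432.4  86.3] 46.012307606251255 [[-0.315, 0.949, 0.001], [0.949, 0.315, 0.002], [0.002, 0.002, -1.0]]
```

View pics/w5.png

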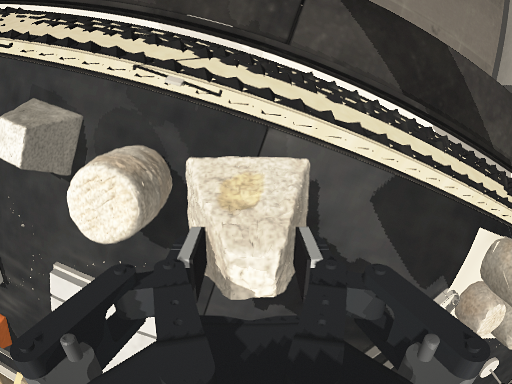

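Request:
jog_arm:
  motion:
    - {"delta_pos":[0,0,0.06],"angular":[0,0,0],"jaw":0}
    - {"delta_pos":[0,-0.02,0.05],"angular":[0,0,0],"jaw":0}
    - {"delta_pos":[0,-0.055,0.02],"angular":[0,0,-0.04],"jaw":0}
    - {"delta_pos":[0,-0.06,0],"angular":[0,0,-0.04],"jaw":0}
    - {"delta_pos":[0,-0.06,0],"angular":[0,0,-0.04],"jaw":0}
    - {"delta_pos":[0,-0.06,0],"angular":[0,0,-0.04],"jaw":0}
    - {"delta_pos":[0,-0.06,0],"angular":[0,0,-0.04],"jaw":0}
    - {"delta_pos":[0,-0.06,0],"angular":[0,0,-0.04],"jaw":0}
    - {"delta_pos":[0.02,-0.058,0],"angular":[0,0,-0.04],"jaw":0}
    - {"delta_pos":[0.02,-0.058,0],"angular":[0,0,-0.04],"jaw":0}

```text
time_s: 6.62
eef_pos: [517.0, -72.0, 210.2]
tcp_rot: [[0.004, 1.0, -0.01], [1.0, -0.004, -0.002], [-0.002, -0.01, -1.0]]
contact_force: [0.9, 1.7, -2.8]
gripper_width: 45.8
```

Request:
jog_arm:
  motion:
    - {"delta_pos":[0.02,-0.05,0],"angular":[0.002,-0.01,-0.021],"jaw":0}
    - {"delta_pos":[0.02,-0.05,0],"angular":[0,0,0],"jaw":0}
    - {"delta_pos":[0.02,-0.047,0],"angular":[0,0,0],"jaw":0}
    - {"delta_pos":[0,0,-0.03],"angular":[0,0,0],"jaw":0}
    - {"delta_pos":[0,0,0],"angular":[0,0,0],"jaw":0}

```text
time_s: 7.25
eef_pos: [575.7, -228.2, 174.0]
tcp_rot: [[0.033, 0.999, -0.008], [0.999, -0.033, 0.003], [0.003, -0.008, -1.0]]
contact_force: [-0.2, -0.1, -2.0]
gripper_width: 45.5
```

Request:
jog_arm:
  motion:
    - {"delta_pos":[0.0025,0.005,-0.05],"angular":[-0.003,-0.008,0.008],"jaw":0}
    - {"delta_pos":[0,0,-0.04],"angular":[0,0,0],"jaw":0}
    - {"delta_pos":[0,0,0],"angular":[0,0,0],"jaw":0}

```text
time_s: 7.62
eef_pos: [579.7, -222.3, 85.3]
tcp_rot: [[0.023, 1.0, 0.004], [1.0, -0.023, -0.002], [-0.002, 0.004, -1.0]]
contact_force: [-0.4, -0.3, -1.1]
gripper_width: 45.7
```

```bash
python3 look.py wrist w6
```

```text
7.625 [ 579.7 -222.3   85.3] 45.68114871240238 [[0.023, 1.0, 0.004], [1.0, -0.023, -0.002], [-0.002, 0.004, -1.0]]
```

View pics/w6.png

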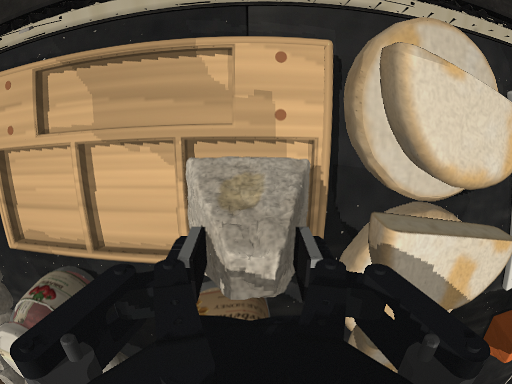

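```bash
python3 - <<'E'
from fits import *
p=np.load("w6.npz")["p"].reshape(-1,3)
frust(p[p[:,2]>52],578,-223,38.5,39.5,80,.345,.345,[-5,0],rad=50,z0=45.5)
q=p[(abs(p[:,1]+223)<25)&(p[:,0]<560)&(p[:,0]>500)&(p[:,2]<80)];
for x in range(500,560,3):
    m=(q[:,0]>=x)&(q[:,0]<x+3);print(x,m.sum() and np.percentile(q[m,2],[5,50,95]),end=' ')
E
sed -i 's/for f in sys.argv/if 0: pass\nfor f in sys.argv/' trayfit.py; python3 trayfit.py w6
```

```text
frust xy [ 578.8 -223.2] yaw -1.4435821707552527 med|r| 0.5598896101587325 5124 ztop 86.21463789924476
500 [10.4 22.7 23.9] 503 [10.2 22.6 24.2] 506 [10.5 22.7 23.9] 509 [10.4 22.7 23.9] 512 [10.5 22.7 24.1] 515 [10.5 22.8 24. ] 518 [10.6 22.8 24.1] 521 [17.3 22.7 24. ] 524 [21.9 23.  24.1] 527 [21.9 23.  24. ] 530 [20.5 22.  23.5] 533 [10.1 11.  12.3] 536 [10.  11.1 12.1] 539 [10.2 45.7 51.6] 542 [10.3 53.2 59.4] 545 [10.7 62.6 68.2] 548 [66.6 72.5 78.3] 551 [75.2 78.2 79.8] 554 0 557 0 [ 543.6 -316.3   -1.5] 0.06662567995616205
```

Request:
jog_arm:
  motion:
    - {"delta_pos":[-0.0005,0,-0.015],"angular":[0,0.004,0],"jaw":0}
    - {"delta_pos":[0,0,-0.01],"angular":[0,0,0],"jaw":0}
    - {"delta_pos":[0,0,0],"angular":[0,0,0],"jaw":0}

```text
time_s: 8.05
eef_pos: [583.7, -222.5, 65.8]
tcp_rot: [[0.021, 1.0, 0.01], [1.0, -0.021, -0.004], [-0.003, 0.01, -1.0]]
contact_force: [0.8, -0.3, -2.2]
gripper_width: 45.9
```

Request:
jog_arm:
  motion:
    - {"delta_pos":[-0.005,-0.0005,0],"angular":[0.004,0.01,0],"jaw":0}
    - {"delta_pos":[0,0,0],"angular":[0,0,0],"jaw":0}
    - {"delta_pos":[0,0,0],"angular":[0,0,0],"jaw":0}

```text
time_s: 8.43
eef_pos: [579.0, -223.3, 67.1]
tcp_rot: [[0.021, 1.0, 0.001], [1.0, -0.021, 0.0], [0.0, 0.001, -1.0]]
contact_force: [0.3, 0.3, -2.5]
gripper_width: 45.3
```

Request:
jog_arm:
  motion:
    - {"delta_pos":[-0.001,0,-0.007],"angular":[0,0.002,0],"jaw":0}
    - {"delta_pos":[-0.001,0,-0.004],"angular":[0,0.002,0],"jaw":0}
    - {"delta_pos":[0,0,0],"angular":[0,0,0],"jaw":0}

```text
time_s: 8.8
eef_pos: [576.7, -223.3, 55.3]
tcp_rot: [[0.021, 1.0, -0.004], [1.0, -0.021, 0.0], [0.0, -0.004, -1.0]]
contact_force: [0.1, -0.2, -1.6]
gripper_width: 45.4
```

Request:
jog_arm:
  motion:
    - {"delta_pos":[0.0015,0,-0.002],"angular":[0,-0.004,0],"jaw":0}
    - {"delta_pos":[0,0,-0.002],"angular":[0,0,0],"jaw":0}
    - {"delta_pos":[0,0,0],"angular":[0,0,0],"jaw":0}

```text
time_s: 9.18
eef_pos: [578.6, -223.3, 51.9]
tcp_rot: [[0.02, 1.0, 0.001], [1.0, -0.02, 0.0], [0.0, 0.001, -1.0]]
contact_force: [0.0, 0.4, -2.7]
gripper_width: 45.6
```

Request:
jog_arm:
  motion:
    - {"delta_pos":[0,0,-0.0015],"angular":[0,0,0],"jaw":0}
    - {"delta_pos":[0,0,0],"angular":[0,0,0],"jaw":0}

```text
time_s: 9.43
eef_pos: [578.9, -223.3, 52.0]
tcp_rot: [[0.02, 1.0, 0.002], [1.0, -0.02, -0.0], [-0.0, 0.002, -1.0]]
contact_force: [0.3, -0.5, -2.1]
gripper_width: 46.0
```

Request:
jog_arm:
  motion:
    - {"delta_pos":[-0.0003,0,-0.003],"angular":[0,0,0],"jaw":0}
    - {"delta_pos":[0,0,0],"angular":[0,0,0],"jaw":0}

```text
time_s: 9.68
eef_pos: [579.4, -223.3, 52.2]
tcp_rot: [[0.018, 1.0, 0.004], [1.0, -0.018, -0.001], [-0.001, 0.004, -1.0]]
contact_force: [-0.5, 0.4, -2.4]
gripper_width: 45.9
```

Request:
jog_arm:
  motion:
    - {"delta_pos":[0,0,0],"angular":[0,0,0],"jaw":0.72}
    - {"delta_pos":[0,0,0],"angular":[0,0,0],"jaw":0.72}
    - {"delta_pos":[0,0,0],"angular":[0,0,0],"jaw":0.72}

```text
time_s: 10.05
eef_pos: [580.1, -223.5, 51.9]
tcp_rot: [[0.018, 1.0, 0.005], [1.0, -0.018, -0.002], [-0.001, 0.005, -1.0]]
contact_force: [-0.3, -1.0, 0.0]
gripper_width: 61.4
```

```bash
python3 look.py wrist w7
python3 - <<'E'
from fits import *
p=np.load("w7.npz")["p"].reshape(-1,3)
frust(p[p[:,2]>26],578,-223,38.5,39.5,80,.345,.345,[-5,0],rad=50,z0=11)
E
```

```text
10.05 [ 580.1 -223.5   51.9] 61.445652794368726 [[0.018, 1.0, 0.005], [1.0, -0.018, -0.002], [-0.001, 0.005, -1.0]]
frust xy [ 577.7 -223.2] yaw -0.9194088379838741 med|r| 0.9698822745768325 13084 ztop 85.89111676028226
```

View pics/w7.png

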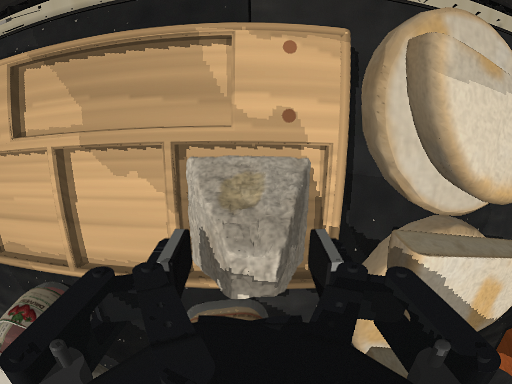

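Request:
jog_arm:
  motion:
    - {"delta_pos":[0,0,0.04],"angular":[0,0,0],"jaw":0.75}
    - {"delta_pos":[0,0,0.06],"angular":[0,0,0],"jaw":0.75}
    - {"delta_pos":[0,0.02,0.05],"angular":[0,0,0],"jaw":0.75}
    - {"delta_pos":[-0.01,0.058,0],"angular":[0,0,0],"jaw":0.75}
    - {"delta_pos":[-0.01,0.058,0],"angular":[0,0,0],"jaw":0.75}
    - {"delta_pos":[-0.01,0.058,0],"angular":[0,0,0],"jaw":0.75}
    - {"delta_pos":[-0.01,0.058,0],"angular":[0,0,0],"jaw":0.75}
    - {"delta_pos":[-0.01,0.058,0],"angular":[0,0,0],"jaw":0.75}
    - {"delta_pos":[-0.01,0.058,0],"angular":[0,0,-0.027],"jaw":0.75}
    - {"delta_pos":[-0.01,0.058,0],"angular":[0,0,-0.027],"jaw":0.75}

```text
time_s: 11.35
eef_pos: [506.5, 211.3, 206.0]
tcp_rot: [[0.081, 0.997, 0.006], [0.997, -0.081, 0.0], [0.001, 0.006, -1.0]]
contact_force: [1.1, 0.2, -0.1]
gripper_width: 63.8
```

Request:
jog_arm:
  motion:
    - {"delta_pos":[-0.015,0.028,-0.04],"angular":[0,0.006,0.01],"jaw":0.75}
    - {"delta_pos":[0,0,-0.05],"angular":[0,0,0],"jaw":0.75}
    - {"delta_pos":[0,0,0],"angular":[0,0,0],"jaw":0.75}

```text
time_s: 11.72
eef_pos: [490.5, 245.2, 115.0]
tcp_rot: [[0.065, 0.998, 0.003], [0.998, -0.065, 0.002], [0.002, 0.002, -1.0]]
contact_force: [0.3, 0.3, 1.3]
gripper_width: 64.3
```

```bash
python3 look.py wrist w8
python3 - <<'E'
from fits import *
p=np.load("w8.npz")["p"]
frust(p,487,245,28.5,31.5,56,.34,.34,[-10,0],rad=50)
E
```

```text
11.725 [490.5 245.2 115. ] 64.32016178664406 [[0.065, 0.998, 0.003], [0.998, -0.065, 0.002], [0.002, 0.002, -1.0]]
frust xy [486.7 243.8] yaw -3.1646179902403233 med|r| 1.577223295292848 4456 ztop 54.59907785527578
```

Run:
```python
from fits import *
for f in ("w8","w3"):
  p=np.load(f+".npz")["p"]
  for sl in (.18,.2,.22,.25):
    frust(p,487,245,28.5,31.5,56,sl,sl,[-10,0,80,90],rad=50)
```

```text
frust xy [493.9 243. ] yaw 86.72173258793147 med|r| 0.7927889124741441 4456 ztop 54.59907785527578
frust xy [493.3 243. ] yaw 86.74219895144006 med|r| 0.7400079730118456 4456 ztop 54.59907785527578
frust xy [492.7 243.1] yaw 86.81202825509976 med|r| 0.8029789178516964 4456 ztop 54.59907785527578
frust xy [488.8 243. ] yaw -3.229722852966196 med|r| 0.829679044321864 4456 ztop 54.59907785527578
frust xy [491.  240.7] yaw -3.9914855560871136 med|r| 1.0771135473762232 1332 ztop 54.72192532814348
frust xy [490.4 241.3] yaw -3.9800610834395527 med|r| 0.979071248517414 1332 ztop 54.72192532814348
frust xy [489.9 241.9] yaw -3.7782324467498345 med|r| 0.9178520190628046 1332 ztop 54.72192532814348
frust xy [489.  242.8] yaw -3.7718465065698754 med|r| 0.899696860778807 1332 ztop 54.72192532814348
```

Run:
```python
from fits import *
for f in ("w8","w3","sc0"):
  p=np.load(f+".npz")["p"].reshape(-1,3)
  t=p[(np.hypot(p[:,0]-489,p[:,1]-244)<50)&(p[:,2]>(53.2 if f!="sc0" else 52))&(p[:,2]<58)]
  print(f,len(t),cv2.minAreaRect(t[:,:2].astype(np.float32)),np.median(t[:,:2],0), np.percentile(t[:,:2],[1,99],axis=0))
```

```text
w8 1513 ((488.0033264160156, 241.9462890625), (33.59369659423828, 32.032684326171875), 86.226318359375) [488.7 241.7] [[472.7 225.9]
 [503.6 257.7]]
w3 345 ((487.7676696777344, 242.63336181640625), (32.35585021972656, 31.58843231201172), 87.05826568603516) [488.3 241.6] [[472.7 226.4]
 [503.4 258.1]]
sc0 89 ((487.4178771972656, 244.1089324951172), (32.72080612182617, 32.40772247314453), 88.5188217163086) [486.2 243.3] [[471.3 227.9]
 [502.9 260.4]]
```

View pics/w8.png

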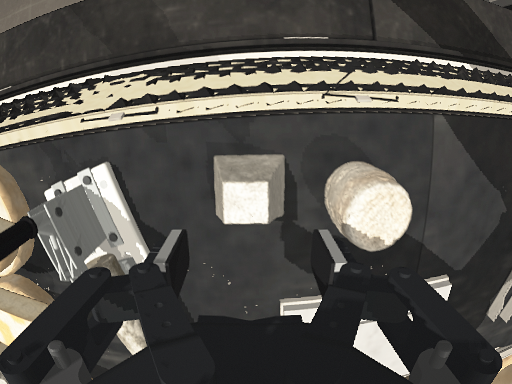

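Request:
jog_arm:
  motion:
    - {"delta_pos":[-0.004,-0.0025,-0.05],"angular":[-0.002,0.006,0],"jaw":0.75}
    - {"delta_pos":[-0.002,0,-0.03],"angular":[0,0.002,0],"jaw":0.75}
    - {"delta_pos":[0,0,0],"angular":[0,0,0],"jaw":0.75}

```text
time_s: 12.15
eef_pos: [491.4, 246.1, 43.5]
tcp_rot: [[0.065, 0.998, 0.007], [0.998, -0.065, 0.009], [0.01, 0.007, -1.0]]
contact_force: [-0.2, 0.1, 0.8]
gripper_width: 64.1
```

Request:
jog_arm:
  motion:
    - {"delta_pos":[-0.004,-0.0037,-0.01],"angular":[-0.009,0.009,0],"jaw":0.75}
    - {"delta_pos":[-0.001,-0.0005,-0.01],"angular":[-0.001,0.002,0],"jaw":0.75}
    - {"delta_pos":[0,0,0],"angular":[0,0,0],"jaw":0.75}

```text
time_s: 12.52
eef_pos: [489.2, 243.3, 27.3]
tcp_rot: [[0.065, 0.998, 0.001], [0.998, -0.065, 0.003], [0.003, 0.001, -1.0]]
contact_force: [-0.3, 0.7, 0.8]
gripper_width: 64.0
```

Request:
jog_arm:
  motion:
    - {"delta_pos":[-0.002,-0.001,-0.006],"angular":[-0.003,0.002,0],"jaw":0.75}
    - {"delta_pos":[0,0,0],"angular":[0,0,0],"jaw":0.75}
    - {"delta_pos":[0,0,0],"angular":[0,0,0],"jaw":0}
    - {"delta_pos":[0,0,0],"angular":[0,0,0],"jaw":0}
    - {"delta_pos":[0,0,0],"angular":[0,0,0],"jaw":0}
    - {"delta_pos":[0,0,0],"angular":[0,0,0],"jaw":0}

```text
time_s: 13.28
eef_pos: [487.6, 243.1, 22.7]
tcp_rot: [[0.064, 0.998, 0.001], [0.998, -0.064, 0.002], [0.002, 0.0, -1.0]]
contact_force: [-0.6, -0.3, -1.2]
gripper_width: 46.0
```

```bash
python3 look.py wrist w9
```

```text
13.275 [487.6 243.1  22.7] 45.950059482709754 [[0.064, 0.998, 0.001], [0.998, -0.064, 0.002], [0.002, 0.0, -1.0]]
```

View pics/w9.png

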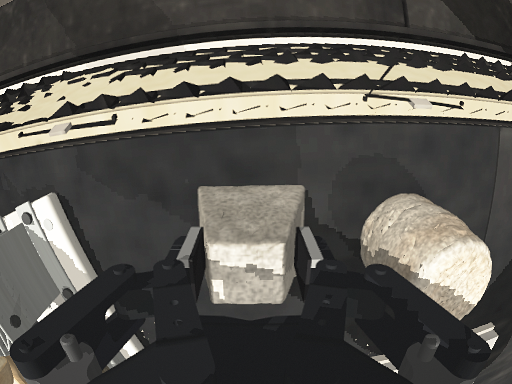

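Request:
jog_arm:
  motion:
    - {"delta_pos":[0,0,0.03],"angular":[0,0,0],"jaw":0}
    - {"delta_pos":[0,0,0.06],"angular":[0,0,0],"jaw":0}
    - {"delta_pos":[0,0,0.06],"angular":[0,0,0],"jaw":0}
    - {"delta_pos":[0,-0.03,0.05],"angular":[0,0,0],"jaw":0}
    - {"delta_pos":[0,-0.06,0],"angular":[0,0,0],"jaw":0}
    - {"delta_pos":[0,-0.06,0],"angular":[0,0,0],"jaw":0}
    - {"delta_pos":[0,-0.06,0],"angular":[0,0,0],"jaw":0}
    - {"delta_pos":[0,-0.06,0],"angular":[0,0,0],"jaw":0}
    - {"delta_pos":[0,-0.06,0],"angular":[0,0,0.02],"jaw":0}
    - {"delta_pos":[0.01,-0.06,0],"angular":[0,0,0.02],"jaw":0}

```text
time_s: 14.58
eef_pos: [493.8, -155.7, 227.1]
tcp_rot: [[0.016, 1.0, 0.001], [1.0, -0.016, -0.0], [-0.0, 0.001, -1.0]]
contact_force: [1.9, 1.5, -1.3]
gripper_width: 46.1
```

Request:
jog_arm:
  motion:
    - {"delta_pos":[0.018,-0.057,0],"angular":[0,0,0],"jaw":0}
    - {"delta_pos":[0.018,-0.057,0],"angular":[0,0,0],"jaw":0}
    - {"delta_pos":[0.018,-0.057,0],"angular":[0,0,0],"jaw":0}
    - {"delta_pos":[0.018,-0.057,-0.03],"angular":[0,0,0],"jaw":0}
    - {"delta_pos":[0,0,-0.04],"angular":[0,0,0],"jaw":0}
    - {"delta_pos":[0,0,0],"angular":[0,0,0],"jaw":0}

```text
time_s: 15.32
eef_pos: [563.2, -390.4, 154.1]
tcp_rot: [[0.022, 1.0, -0.003], [1.0, -0.022, 0.002], [0.002, -0.003, -1.0]]
contact_force: [-0.4, 0.1, -2.5]
gripper_width: 46.1
```

Request:
jog_arm:
  motion:
    - {"delta_pos":[0.01,-0.02,-0.03],"angular":[-0.002,-0.003,-0.004],"jaw":0}
    - {"delta_pos":[-0.001,0,-0.04],"angular":[0,0,0],"jaw":0}
    - {"delta_pos":[0,0,0],"angular":[0,0,0],"jaw":0}

```text
time_s: 15.7
eef_pos: [574.8, -410.9, 88.2]
tcp_rot: [[0.023, 1.0, 0.004], [1.0, -0.023, -0.003], [-0.003, 0.004, -1.0]]
contact_force: [-1.1, 0.3, -1.2]
gripper_width: 45.9
```

```bash
python3 look.py wrist w10;python3 trayfit.py w10
```

```text
15.7 [ 574.8 -410.9   88.2] 45.85574185892246 [[0.023, 1.0, 0.004], [1.0, -0.023, -0.003], [-0.003, 0.004, -1.0]]
[ 543.7 -316.1   -1.6] 0.05964384106336448
```

View pics/w10.png

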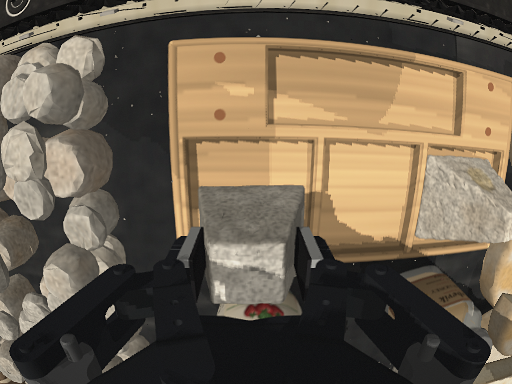

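Request:
jog_arm:
  motion:
    - {"delta_pos":[-0.003,0,-0.025],"angular":[0.003,0.006,0],"jaw":0}
    - {"delta_pos":[-0.002,0,-0.012],"angular":[0,0.002,0],"jaw":0}
    - {"delta_pos":[0,0,0],"angular":[0,0,0],"jaw":0}

```text
time_s: 16.12
eef_pos: [574.4, -412.3, 58.5]
tcp_rot: [[0.02, 1.0, 0.007], [1.0, -0.02, -0.006], [-0.006, 0.007, -1.0]]
contact_force: [-0.4, -0.7, -1.7]
gripper_width: 46.3
```

Request:
jog_arm:
  motion:
    - {"delta_pos":[-0.002,0.001,-0.012],"angular":[0.006,0.008,-0.005],"jaw":0}
    - {"delta_pos":[-0.001,0,-0.006],"angular":[0,0.002,0],"jaw":0}
    - {"delta_pos":[0,0,0],"angular":[0,0,0],"jaw":0}

```text
time_s: 16.5
eef_pos: [571.8, -411.4, 40.5]
tcp_rot: [[0.025, 1.0, -0.003], [1.0, -0.025, -0.0], [-0.0, -0.003, -1.0]]
contact_force: [0.5, 0.1, -2.2]
gripper_width: 45.9
```

Request:
jog_arm:
  motion:
    - {"delta_pos":[0.001,0,-0.003],"angular":[0,-0.003,0],"jaw":0}
    - {"delta_pos":[0,0,-0.003],"angular":[0,0,0],"jaw":0}
    - {"delta_pos":[0,0,0],"angular":[0,0,0],"jaw":0}

```text
time_s: 16.88
eef_pos: [573.3, -411.7, 34.9]
tcp_rot: [[0.025, 1.0, 0.001], [1.0, -0.025, -0.001], [-0.001, 0.001, -1.0]]
contact_force: [-0.8, -0.2, -0.7]
gripper_width: 46.4
```

Request:
jog_arm:
  motion:
    - {"delta_pos":[0,0,-0.002],"angular":[0,0,0],"jaw":0}
    - {"delta_pos":[0,0,0],"angular":[0,0,0],"jaw":0}
    - {"delta_pos":[0,0,0],"angular":[0,0,0],"jaw":0.72}
    - {"delta_pos":[0,0,0],"angular":[0,0,0],"jaw":0.72}
    - {"delta_pos":[0,0,0],"angular":[0,0,0],"jaw":0.72}

```text
time_s: 17.5
eef_pos: [574.1, -412.3, 35.5]
tcp_rot: [[0.024, 1.0, 0.004], [1.0, -0.024, -0.003], [-0.003, 0.004, -1.0]]
contact_force: [0.5, -0.6, -0.7]
gripper_width: 61.4
```

```bash
python3 look.py wrist w11
```

```text
17.5 [ 574.1 -412.3   35.5] 61.37008043915636 [[0.024, 1.0, 0.004], [1.0, -0.024, -0.003], [-0.003, 0.004, -1.0]]
```

View pics/w11.png

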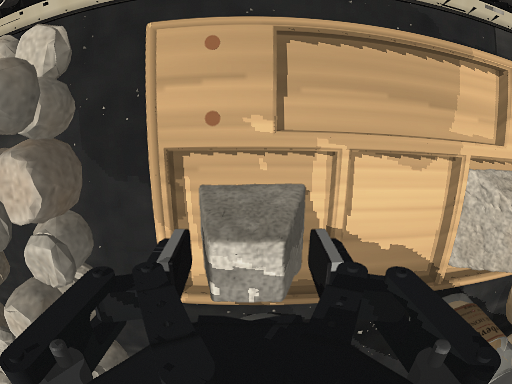

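Request:
jog_arm:
  motion:
    - {"delta_pos":[0,0,0.04],"angular":[0,0,0],"jaw":0.75}
    - {"delta_pos":[0,0,0.06],"angular":[0,0,0],"jaw":1}
    - {"delta_pos":[0,0.02,0.055],"angular":[0,0,0],"jaw":1}
    - {"delta_pos":[0,0.04,0.04],"angular":[0,0,0],"jaw":1}
    - {"delta_pos":[-0.01,0.058,0],"angular":[0,0,0],"jaw":1}
    - {"delta_pos":[-0.01,0.058,0],"angular":[0,0,0],"jaw":1}
    - {"delta_pos":[-0.01,0.058,0],"angular":[0,0,0],"jaw":1}

```text
time_s: 18.42
eef_pos: [541.8, -175.3, 234.4]
tcp_rot: [[0.03, 1.0, 0.003], [1.0, -0.03, -0.001], [-0.001, 0.003, -1.0]]
contact_force: [0.9, 1.0, 0.1]
gripper_width: 85.1
```

```bash
python3 look.py wrist w12
python3 - <<'E'
from h import *
print(env.read_state()["q"])
p=np.load("w12.npz")["p"].reshape(-1,3);
x0,x1,y0,y1=430,760,-500,-100
m=(p[:,0]>x0)&(p[:,0]<x1)&(p[:,1]>y0)&(p[:,1]<y1)&(p[:,2]<170)&(p[:,2]>-20);q=p[m];q=q[np.argsort(q[:,2])]
Z=np.zeros((x1-x0,y1-y0),np.uint8)
for (x,y,z) in q: cv2.circle(Z,(int(y1-y),int(x1-x)),1,int(np.clip(z*2+20,0,255)),-1)
cv2.imwrite("pics/w12z.png",cv2.resize(cv2.applyColorMap(Z,cv2.COLORMAP_JET),None,fx=1.6,fy=1.6))
E
python3 trayfit.py w12
```

```text
18.425 [ 541.8 -175.3  234.4] 85.10192278510192 [[0.03, 1.0, 0.003], [1.0, -0.03, -0.001], [-0.001, 0.003, -1.0]]
[  2.3  10.2 -13.1  -0.  -66.6 -93.9]
[ 543.7 -316.1   -1.5] 0.08051510041391997
```

View pics/w12.png

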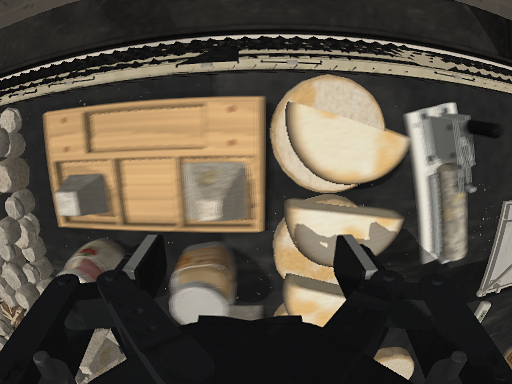

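View pics/w12z.png

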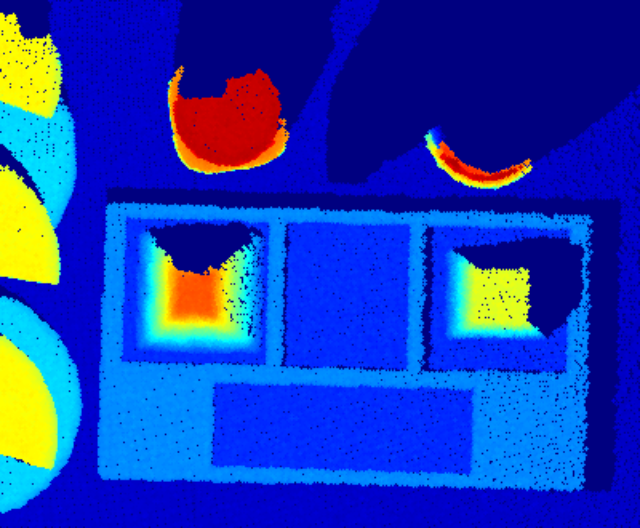

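Request:
jog_arm:
  motion:
    - {"delta_pos":[-0.004,0.057,0],"angular":[0,0,0.17],"jaw":1}
    - {"delta_pos":[-0.004,0.057,0],"angular":[0,0,0.17],"jaw":1}
    - {"delta_pos":[-0.004,0.057,0],"angular":[0,0,0.17],"jaw":1}
    - {"delta_pos":[-0.004,0.057,0],"angular":[0,0,0.17],"jaw":1}
    - {"delta_pos":[-0.004,0.057,0],"angular":[0,0,0.17],"jaw":1}
    - {"delta_pos":[-0.004,0.057,0],"angular":[0,0,0.17],"jaw":1}
    - {"delta_pos":[-0.004,0.057,0],"angular":[0,0,0.17],"jaw":1}
    - {"delta_pos":[-0.004,0.057,0],"angular":[0,0,0.17],"jaw":1}
    - {"delta_pos":[-0.004,0.045,-0.03],"angular":[0,0,0.17],"jaw":1}
    - {"delta_pos":[0,0,0],"angular":[0,0,0],"jaw":1}

```text
time_s: 19.73
eef_pos: [501.0, 347.6, 206.1]
tcp_rot: [[-1.0, 0.015, 0.002], [0.015, 1.0, 0.009], [-0.002, 0.009, -1.0]]
contact_force: [-0.2, -0.2, 0.6]
gripper_width: 85.5
```

Request:
jog_arm:
  motion:
    - {"delta_pos":[0.002,-0.008,-0.05],"angular":[-0.009,0,0],"jaw":1}
    - {"delta_pos":[-0.001,-0.001,-0.05],"angular":[-0.003,0,0],"jaw":1}
    - {"delta_pos":[0,0,0],"angular":[0,0,0],"jaw":1}

```text
time_s: 20.1
eef_pos: [503.2, 338.5, 106.4]
tcp_rot: [[-1.0, 0.017, 0.005], [0.017, 1.0, -0.001], [-0.005, -0.001, -1.0]]
contact_force: [-0.5, 0.4, 0.6]
gripper_width: 85.8
```

```bash
python3 look.py wrist w13
python3 - <<'E'
from fits import *
q=np.load("w13.npz")["p"].reshape(-1,3);
s=q[(np.hypot(q[:,0]-504,q[:,1]-340)<50)&(q[:,2]>10)&(q[:,2]<62)]
o=optimize.least_squares(lambda v:np.hypot(s[:,0]-v[0],s[:,1]-v[1])-31,[502,340],loss="soft_l1");print("drum side",o.x,np.median(abs(o.fun)))
t=q[(np.hypot(q[:,0]-504,q[:,1]-340)<50)&(q[:,2]>69)&(q[:,2]<75)];print(cv2.minEnclosingCircle(t[:,:2].astype(np.float32)),np.median(t[:,2]))
E
```

```text
20.1 [503.2 338.5 106.4] 85.80083325349348 [[-1.0, 0.017, 0.005], [0.017, 1.0, -0.001], [-0.005, -0.001, -1.0]]
drum side [503.2 341.7] 0.6703635203808229
((502.6351318359375, 339.5233459472656), 26.14673614501953) 70.06715165235178
```

View pics/w13.png

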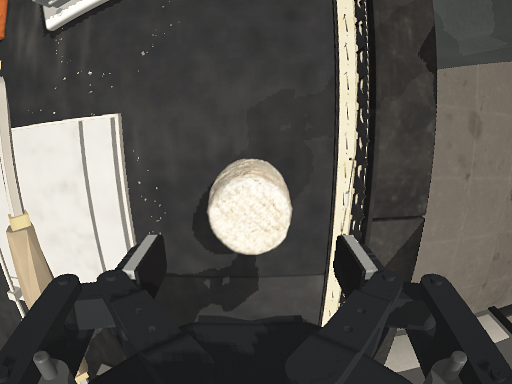

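Request:
jog_arm:
  motion:
    - {"delta_pos":[-0.002,0.002,-0.04],"angular":[0.001,0.005,0],"jaw":1}
    - {"delta_pos":[-0.001,0,-0.025],"angular":[0,0.001,0],"jaw":1}
    - {"delta_pos":[0,0,0],"angular":[0,0,0],"jaw":1}

```text
time_s: 20.52
eef_pos: [506.8, 345.5, 52.4]
tcp_rot: [[-1.0, 0.017, 0.012], [0.017, 1.0, 0.012], [-0.012, 0.013, -1.0]]
contact_force: [0.4, 0.4, 1.0]
gripper_width: 85.1
```

Request:
jog_arm:
  motion:
    - {"delta_pos":[-0.004,-0.0045,-0.012],"angular":[-0.012,0.012,0],"jaw":1}
    - {"delta_pos":[-0.001,-0.001,-0.012],"angular":[-0.001,0.001,0],"jaw":1}
    - {"delta_pos":[0,0,0],"angular":[0,0,0],"jaw":1}

```text
time_s: 20.9
eef_pos: [503.9, 341.7, 32.2]
tcp_rot: [[-1.0, 0.017, 0.003], [0.017, 1.0, 0.004], [-0.003, 0.004, -1.0]]
contact_force: [-0.4, -0.0, -0.3]
gripper_width: 85.4
```

Request:
jog_arm:
  motion:
    - {"delta_pos":[-0.001,-0.001,-0.003],"angular":[-0.004,0.003,0],"jaw":1}
    - {"delta_pos":[0,0,0],"angular":[0,0,0],"jaw":0}
    - {"delta_pos":[0,0,0],"angular":[0,0,0],"jaw":0}
    - {"delta_pos":[0,0,0],"angular":[0,0,0],"jaw":0}
    - {"delta_pos":[0,0,0],"angular":[0,0,0],"jaw":0}
  force: 45

```text
time_s: 21.52
eef_pos: [503.5, 341.1, 30.5]
tcp_rot: [[-1.0, 0.016, 0.002], [0.016, 1.0, 0.0], [-0.002, 0.0, -1.0]]
contact_force: [0.5, -0.2, 0.2]
gripper_width: 56.5
```

Request:
jog_arm:
  motion:
    - {"delta_pos":[0,0,0.02],"angular":[0,0,0],"jaw":0}
    - {"delta_pos":[0,0,0.04],"angular":[0,0,0],"jaw":0}
    - {"delta_pos":[0,0,0],"angular":[0,0,0],"jaw":0}

```text
time_s: 21.9
eef_pos: [502.5, 340.2, 90.3]
tcp_rot: [[-1.0, 0.017, -0.001], [0.017, 1.0, -0.002], [0.001, -0.002, -1.0]]
contact_force: [-0.5, 0.5, -2.3]
gripper_width: 56.6
```

```bash
python3 look.py wrist w14
python3 - <<'E'
from fits import *
q=np.load("w14.npz")["p"].reshape(-1,3);
s=q[(np.hypot(q[:,0]-504,q[:,1]-340)<50)&(q[:,2]>66)&(q[:,2]<90)]
o=optimize.least_squares(lambda v:np.hypot(s[:,0]-v[0],s[:,1]-v[1])-31,[502,340],loss="soft_l1");print("drum side",o.x,np.median(abs(o.fun)))
E
```

```text
21.9 [502.5 340.2  90.3] 56.56697685872401 [[-1.0, 0.017, -0.001], [0.017, 1.0, -0.002], [0.001, -0.002, -1.0]]
drum side [501.9 340.4] 0.34419070673460084
```

View pics/w14.png

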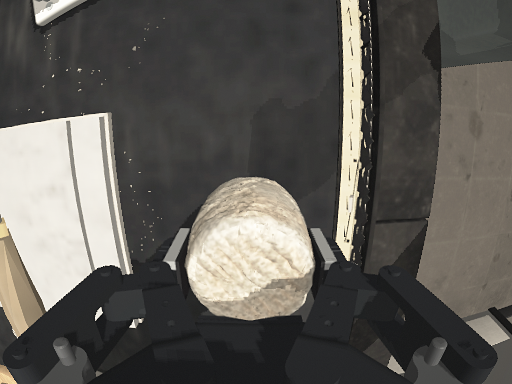

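Request:
jog_arm:
  motion:
    - {"delta_pos":[0,0,0.06],"angular":[0,0,0],"jaw":0}
    - {"delta_pos":[0,-0.02,0.055],"angular":[0,0,0],"jaw":0}
    - {"delta_pos":[0,-0.058,0.015],"angular":[0,0,0],"jaw":0}
    - {"delta_pos":[0,-0.06,0],"angular":[0,0,0],"jaw":0}
    - {"delta_pos":[0,-0.06,0],"angular":[0,0,0],"jaw":0}
    - {"delta_pos":[0,-0.06,0],"angular":[0,0,0],"jaw":0}
    - {"delta_pos":[0,-0.06,0],"angular":[0,0,0],"jaw":0}
    - {"delta_pos":[0.01,-0.06,0],"angular":[0,0,0],"jaw":0}
    - {"delta_pos":[0.015,-0.058,0],"angular":[0,0,0],"jaw":0}
    - {"delta_pos":[0.015,-0.058,0],"angular":[0,0,0],"jaw":0}

```text
time_s: 23.2
eef_pos: [532.5, -167.7, 207.4]
tcp_rot: [[-1.0, 0.012, -0.021], [0.012, 1.0, -0.011], [0.021, -0.011, -1.0]]
contact_force: [0.6, 1.2, -1.9]
gripper_width: 56.2
```

Request:
jog_arm:
  motion:
    - {"delta_pos":[0.014,-0.048,0],"angular":[0.01,-0.02,0],"jaw":0}
    - {"delta_pos":[0.014,-0.048,0],"angular":[0,0,0],"jaw":0}
    - {"delta_pos":[0.014,-0.048,0],"angular":[0,0,0],"jaw":0}
    - {"delta_pos":[0,0,0],"angular":[0,0,0],"jaw":0}

```text
time_s: 23.7
eef_pos: [572.3, -319.6, 198.5]
tcp_rot: [[-1.0, 0.018, -0.011], [0.017, 1.0, 0.003], [0.011, 0.003, -1.0]]
contact_force: [-1.0, 0.9, -4.1]
gripper_width: 56.3
```

Request:
jog_arm:
  motion:
    - {"delta_pos":[0.003,0.002,-0.04],"angular":[-0.003,-0.01,0],"jaw":0}
    - {"delta_pos":[-0.001,0,-0.05],"angular":[0,0,0],"jaw":0}
    - {"delta_pos":[0,0,0],"angular":[0,0,0],"jaw":0}

```text
time_s: 24.08
eef_pos: [571.7, -316.4, 102.5]
tcp_rot: [[-1.0, 0.02, -0.006], [0.02, 1.0, 0.003], [0.006, 0.003, -1.0]]
contact_force: [-0.2, 0.1, -2.4]
gripper_width: 56.4
```

```bash
python3 look.py wrist w15
```

```text
24.075 [ 571.7 -316.4  102.5] 56.38783854743627 [[-1.0, 0.02, -0.006], [0.02, 1.0, 0.003], [0.006, 0.003, -1.0]]
```

View pics/w15.png

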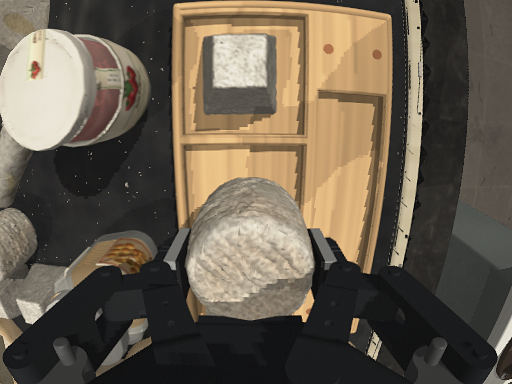

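Request:
jog_arm:
  motion:
    - {"delta_pos":[0.003,-0.001,-0.025],"angular":[-0.003,-0.005,0],"jaw":0}
    - {"delta_pos":[0,0,-0.015],"angular":[0,0,0],"jaw":0}
    - {"delta_pos":[0,0,0],"angular":[0,0,0],"jaw":0}

```text
time_s: 24.5
eef_pos: [580.8, -318.6, 71.0]
tcp_rot: [[-1.0, 0.016, 0.011], [0.016, 1.0, -0.006], [-0.011, -0.005, -1.0]]
contact_force: [0.0, 0.2, -2.3]
gripper_width: 56.3
```

Request:
jog_arm:
  motion:
    - {"delta_pos":[-0.0055,0.0015,-0.01],"angular":[0.006,0.011,0.004],"jaw":0}
    - {"delta_pos":[-0.001,0,-0.008],"angular":[0,0.001,0],"jaw":0}
    - {"delta_pos":[0,0,0],"angular":[0,0,0],"jaw":0}

```text
time_s: 24.88
eef_pos: [575.3, -317.4, 54.9]
tcp_rot: [[-1.0, 0.011, 0.002], [0.011, 1.0, -0.0], [-0.002, -0.0, -1.0]]
contact_force: [0.5, 0.8, -2.2]
gripper_width: 56.5
```

Request:
jog_arm:
  motion:
    - {"delta_pos":[0,0.0005,-0.006],"angular":[0,0.001,0],"jaw":0}
    - {"delta_pos":[0,0,-0.004],"angular":[0,0,0],"jaw":0}
    - {"delta_pos":[0,0,0],"angular":[0,0,0],"jaw":0}

```text
time_s: 25.25
eef_pos: [575.5, -317.0, 44.5]
tcp_rot: [[-1.0, 0.011, 0.001], [0.011, 1.0, -0.001], [-0.001, -0.001, -1.0]]
contact_force: [0.7, 0.2, -2.9]
gripper_width: 56.4
```

Request:
jog_arm:
  motion:
    - {"delta_pos":[0,0,-0.002],"angular":[0,0,0],"jaw":0}
    - {"delta_pos":[0,0,-0.002],"angular":[0,0,0],"jaw":0}
    - {"delta_pos":[0,0,0],"angular":[0,0,0],"jaw":0}

```text
time_s: 25.62
eef_pos: [576.0, -317.3, 43.0]
tcp_rot: [[-1.0, 0.01, 0.002], [0.01, 1.0, -0.002], [-0.002, -0.002, -1.0]]
contact_force: [0.4, 0.1, -2.7]
gripper_width: 57.0
```

Request:
jog_arm:
  motion:
    - {"delta_pos":[0,0,-0.002],"angular":[0,0,0],"jaw":0}
    - {"delta_pos":[0,0,0],"angular":[0,0,0],"jaw":0}
    - {"delta_pos":[0,0,0],"angular":[0,0,0],"jaw":0.9}
    - {"delta_pos":[0,0,0],"angular":[0,0,0],"jaw":0.9}
    - {"delta_pos":[0,0,0],"angular":[0,0,0],"jaw":0.9}
    - {"delta_pos":[0,0,0.04],"angular":[0,0,0],"jaw":0.9}
    - {"delta_pos":[0,0,0.06],"angular":[0,0,0],"jaw":0.9}
    - {"delta_pos":[0,0,0.06],"angular":[0,0,0],"jaw":0.9}
    - {"delta_pos":[-0.03,0.04,0.03],"angular":[0,0,0],"jaw":0.9}
    - {"delta_pos":[0,0,0],"angular":[0,0,0],"jaw":0.9}

```text
time_s: 26.88
eef_pos: [545.3, -277.1, 236.9]
tcp_rot: [[-1.0, 0.011, 0.003], [0.011, 1.0, -0.003], [-0.003, -0.003, -1.0]]
contact_force: [0.6, -0.1, -0.2]
gripper_width: 76.8
```

```bash
python3 look.py wrist w16
python3 - <<'E'
from fits import *
p=np.load("w16.npz")["p"].reshape(-1,3)
frust(p[p[:,2]>26],578,-223,38.5,39.5,80,.345,.345,[-5,0],rad=50,z0=11)
frust(p[p[:,2]>26],574,-411,28.5,31.5,56,.24,.24,[-5,0],rad=45,z0=11)
t=p[(np.hypot(p[:,0]-575,p[:,1]+317)<45)&(p[:,2]>76)&(p[:,2]<95)];print(cv2.minEnclosingCircle(t[:,:2].astype(np.float32)),np.percentile(t[:,2],[5,50,95]))
x0,x1,y0,y1=430,760,-500,-100
m=(p[:,0]>x0)&(p[:,0]<x1)&(p[:,1]>y0)&(p[:,1]<y1)&(p[:,2]<170)&(p[:,2]>-20);q=p[m];q=q[np.argsort(q[:,2])]
Z=np.zeros((x1-x0,y1-y0),np.uint8)
for (x,y,z) in q: cv2.circle(Z,(int(y1-y),int(x1-x)),1,int(np.clip(z*2+20,0,255)),-1)
cv2.imwrite("pics/w16z.png",cv2.resize(cv2.applyColorMap(Z,cv2.COLORMAP_JET),None,fx=1.6,fy=1.6))
E
```

```text
26.875 [ 545.3 -277.1  236.9] 76.78880387771389 [[-1.0, 0.011, 0.003], [0.011, 1.0, -0.003], [-0.003, -0.003, -1.0]]
frust xy [ 578.  -222.6] yaw -1.0998744410470331 med|r| 0.8222429971101235 2424 ztop 83.74865197327658
frust xy [ 575.3 -413.8] yaw -0.5921983205165198 med|r| 0.5605403584152935 1046 ztop 63.08351126892115
((575.5625610351562, -318.77960205078125), 27.777557373046875) [78.8 81.8 83.3]
```

View pics/w16.png

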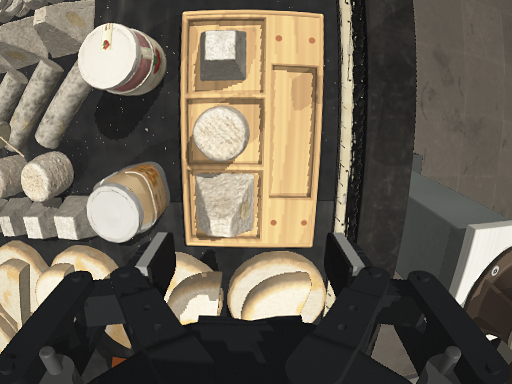

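View pics/w16z.png

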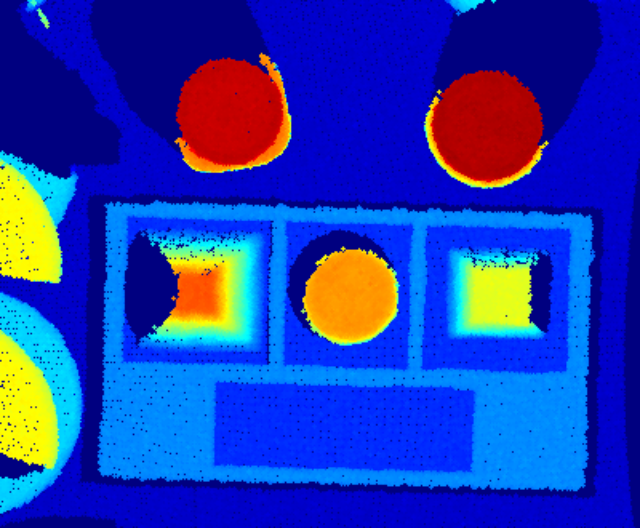

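Request:
jog_arm:
  motion:
    - {"delta_pos":[-0.003,0.052,0.02],"angular":[0,0,-0.161],"jaw":0.9}
    - {"delta_pos":[-0.003,0.052,0.02],"angular":[0,0,-0.161],"jaw":0.9}
    - {"delta_pos":[-0.003,0.052,0.02],"angular":[0,0,-0.161],"jaw":0.9}
    - {"delta_pos":[-0.003,0.052,0.02],"angular":[0,0,-0.161],"jaw":0.9}
    - {"delta_pos":[-0.003,0.052,0],"angular":[0,0,-0.161],"jaw":0.9}
    - {"delta_pos":[-0.003,0.052,0],"angular":[0,0,-0.161],"jaw":0.9}
    - {"delta_pos":[-0.003,0.052,0],"angular":[0,0,-0.161],"jaw":0.9}
    - {"delta_pos":[-0.003,0.03,0],"angular":[0,0,-0.161],"jaw":0.9}
    - {"delta_pos":[0,0,0],"angular":[0,0,0],"jaw":0.9}

```text
time_s: 28.05
eef_pos: [521.2, 126.3, 306.5]
tcp_rot: [[-0.223, 0.975, -0.013], [0.975, 0.223, 0.004], [0.007, -0.012, -1.0]]
contact_force: [0.7, -1.0, 0.3]
gripper_width: 76.6
```

```bash
python3 look.py wrist w17
python3 - <<'E'
from fits import *
p=np.load("w17.npz")["p"].reshape(-1,3)
x0,x1,y0,y1=400,740,-10,260
m=(p[:,0]>x0)&(p[:,0]<x1)&(p[:,1]>y0)&(p[:,1]<y1)&(p[:,2]<170)&(p[:,2]>-20);q=p[m];q=q[np.argsort(q[:,2])]
Z=np.zeros((x1-x0,y1-y0),np.uint8)
for (x,y,z) in q: cv2.circle(Z,(int(y1-y),int(x1-x)),1,int(np.clip(z*2+20,0,255)),-1)
cv2.imwrite("pics/w17z.png",cv2.resize(cv2.applyColorMap(Z,cv2.COLORMAP_JET),None,fx=1.75,fy=1.75))
E
```

```text
28.05 [521.2 126.3 306.5] 76.56394312437533 [[-0.223, 0.975, -0.013], [0.975, 0.223, 0.004], [0.007, -0.012, -1.0]]
```

View pics/w17.png

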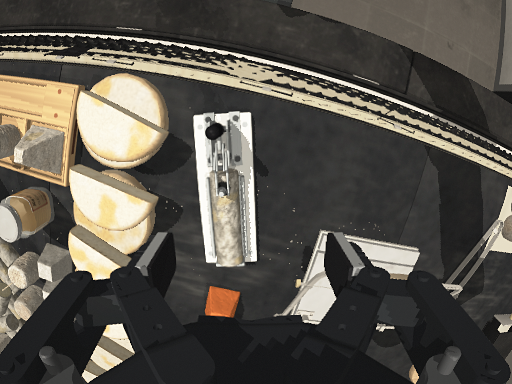

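View pics/w17z.png

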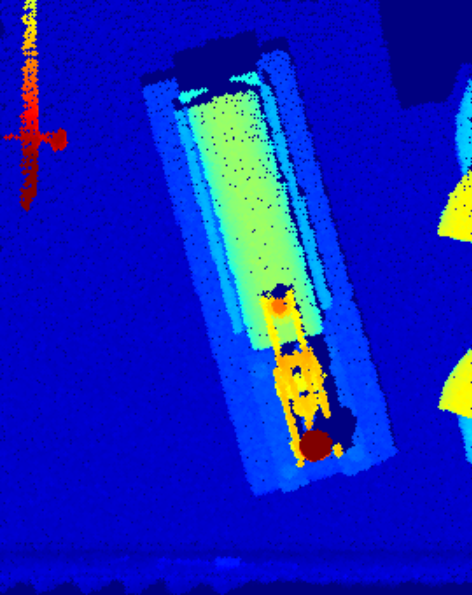

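Run:
```python
from fits import *
for f in("w17","w3","sc0"):
  p=np.load(f+".npz")["p"].reshape(-1,3)
  r=(p[:,0]>420)&(p[:,0]<720)&(p[:,1]>20)&(p[:,1]<195)
  h=p[r&(p[:,2]>125)&(p[:,2]<150)];print(f,"handle",np.median(h,0),h.min(0),h.max(0),len(h))
  lg=p[r&(p[:,2]>40)&(p[:,2]<58.5)&(p[:,0]>535)]
  rc=cv2.minAreaRect(lg[:,:2].astype(np.float32));print("log rect",rc)
  top=p[r&(p[:,2]>54)&(p[:,2]<58.5)&(p[:,0]>570)];v=np.linalg.svd(top[:,:2]-top[:,:2].mean(0))[2][0] if len(top)<5000 else np.linalg.eigh(np.cov(top[:,:2].T))[1][:,1]
  print("top axis deg",np.degrees(np.arctan2(v[1],v[0]))%180,top.mean(0),len(top))
  b=p[r&(p[:,2]>4)&(p[:,2]<34)];print("board",cv2.minAreaRect(b[:,:2].astype(np.float32)))
```

```text
w17 handle [485.2  80.3 140.4] [477.6  71.5 125.6] [493.5  87.4 144.2] 196
log rect ((619.235595703125, 114.61559295654297), (152.3655242919922, 42.72923278808594), 15.485669136047363)
top axis deg 16.032536750006926 [626.4 117.1  56. ] 1012
board ((565.5054931640625, 104.67923736572266), (288.5838623046875, 135.34002685546875), 2.245386838912964)
w3 handle [484.6  83.4 137.9] [477.7  74.6 125.2] [494.   87.9 143.5] 149
log rect ((598.0658569335938, 112.05938720703125), (110.01933288574219, 38.77748107910156), 15.270353317260742)
top axis deg 14.741784168777011 [610.2 114.1  55.9] 431
board ((532.541015625, 94.15736389160156), (211.74717712402344, 103.5378646850586), 8.661842346191406)
sc0 handle [483.2  84.8 135.4] [478.3  77.3 125.3] [492.3  89.6 142.2] 38
log rect ((617.7012329101562, 121.19400024414062), (151.56027221679688, 37.78224182128906), 15.079795837402344)
top axis deg 14.267826455880595 [627.7 121.7  55.2] 103
board ((565.100830078125, 105.0799560546875), (273.7407531738281, 107.5514907836914), 9.586076736450195)
```

Request:
jog_arm:
  motion:
    - {"delta_pos":[-0.004,-0.02,-0.03],"angular":[-0.004,-0.013,0.044],"jaw":0}
    - {"delta_pos":[-0.004,-0.019,-0.04],"angular":[0,0,0],"jaw":0}
    - {"delta_pos":[0,0,-0.04],"angular":[0,0,0],"jaw":0}
    - {"delta_pos":[0,0,0],"angular":[0,0,0],"jaw":0}

```text
time_s: 28.6
eef_pos: [513.5, 81.5, 191.9]
tcp_rot: [[-0.274, 0.962, -0.003], [0.962, 0.274, -0.003], [-0.002, -0.003, -1.0]]
contact_force: [-0.2, 0.3, 0.3]
gripper_width: 3.6
```

Request:
jog_arm:
  motion:
    - {"delta_pos":[0,0.006,-0.03],"angular":[0.002,0,-0.006],"jaw":0}
    - {"delta_pos":[-0.001,0,-0.03],"angular":[0,0,0],"jaw":0}
    - {"delta_pos":[0,0,0],"angular":[0,0,0],"jaw":0}

```text
time_s: 28.98
eef_pos: [516.4, 86.9, 135.3]
tcp_rot: [[-0.27, 0.963, 0.003], [0.963, 0.27, -0.0], [-0.001, 0.002, -1.0]]
contact_force: [0.2, -0.3, 0.3]
gripper_width: -0.3
```

```bash
python3 look.py wrist w18; python3 look.py side s18
python3 - <<'E'
from h import *
crop(np.load("s18.npz")["px"],190,150,350,290,4,"s18c.png")
E
```

```text
28.975 [516.4  86.9 135.3] -0.2575653416426175 [[-0.27, 0.963, 0.003], [0.963, 0.27, -0.0], [-0.001, 0.002, -1.0]]
29.025 [517.5  87.3 136.7] 0.2030011928788124 [[-0.27, 0.963, 0.005], [0.963, 0.27, 0.0], [-0.001, 0.005, -1.0]]
```

View pics/w18.png

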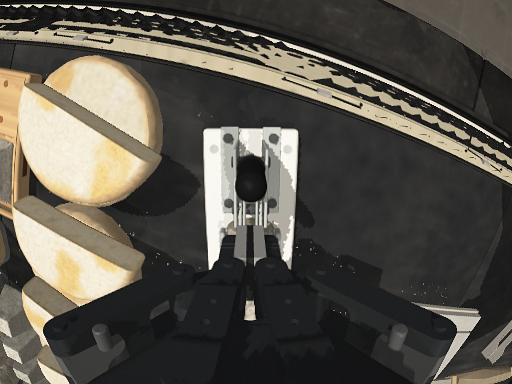

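View pics/s18c.png

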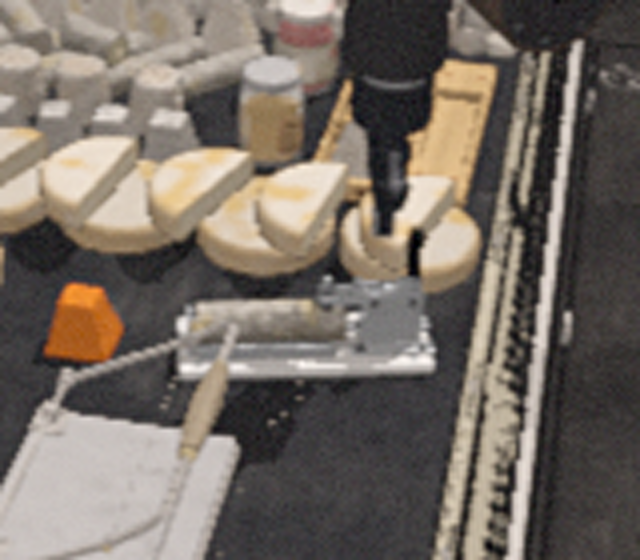

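Request:
jog_arm:
  motion:
    - {"delta_pos":[-0.009,-0.002,-0.013],"angular":[0,0.003,0],"jaw":0}
    - {"delta_pos":[-0.008,-0.002,0],"angular":[0,0,0],"jaw":0}
    - {"delta_pos":[-0.01,-0.003,0],"angular":[0,0,0],"jaw":0}
    - {"delta_pos":[-0.01,-0.003,-0.002],"angular":[0,0,0],"jaw":0}

```text
time_s: 29.58
eef_pos: [482.4, 78.8, 125.5]
tcp_rot: [[-0.271, 0.962, 0.012], [0.962, 0.271, 0.005], [0.002, 0.013, -1.0]]
contact_force: [2.6, 0.3, -1.5]
gripper_width: 0.2
```

Request:
jog_arm:
  motion:
    - {"delta_pos":[-0.012,-0.003,-0.007],"angular":[0,0.01,0],"jaw":0}
    - {"delta_pos":[-0.013,-0.004,-0.009],"angular":[0,0,0],"jaw":0}
    - {"delta_pos":[-0.008,-0.002,-0.01],"angular":[0,0,0],"jaw":0}

```text
time_s: 29.95
eef_pos: [448.2, 69.6, 100.3]
tcp_rot: [[-0.272, 0.962, 0.005], [0.962, 0.272, 0.007], [0.005, 0.006, -1.0]]
contact_force: [0.6, -0.0, 2.2]
gripper_width: -0.2
```

Request:
jog_arm:
  motion:
    - {"delta_pos":[-0.003,-0.001,-0.008],"angular":[0,0,0],"jaw":0}
    - {"delta_pos":[-0.002,-0.001,-0.008],"angular":[0,0,0],"jaw":0}
    - {"delta_pos":[0,0,-0.004],"angular":[0,0,0],"jaw":0}
    - {"delta_pos":[0,0,0],"angular":[0,0,0],"jaw":0}

```text
time_s: 30.45
eef_pos: [442.7, 67.4, 86.2]
tcp_rot: [[-0.277, 0.961, 0.005], [0.961, 0.277, 0.004], [0.003, 0.006, -1.0]]
contact_force: [-8.7, 3.7, 18.6]
gripper_width: 0.1
```

```bash
python3 look.py wrist w19; python3 look.py side s19
python3 - <<'E'
from h import *
crop(np.load("s19.npz")["px"],190,150,350,290,4,"s19c.png")
E
```

```text
30.45 [442.7  67.4  86.2] 0.09589253230281111 [[-0.277, 0.961, 0.005], [0.961, 0.277, 0.004], [0.003, 0.006, -1.0]]
30.5 [443.2  67.5  86.1] -0.05896909899752872 [[-0.277, 0.961, 0.006], [0.961, 0.277, 0.005], [0.003, 0.007, -1.0]]
```

View pics/s19c.png

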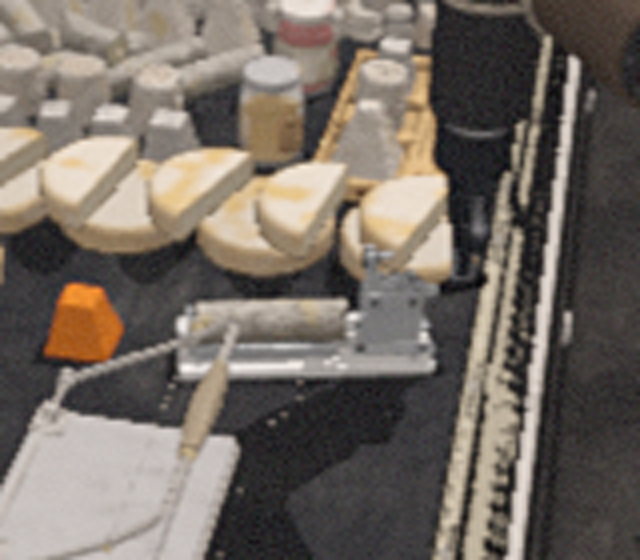

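View pics/w19.png

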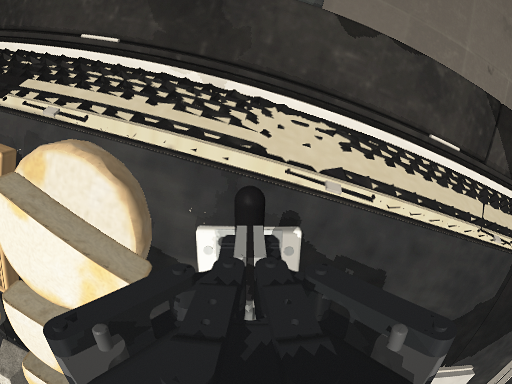

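Request:
jog_arm:
  motion:
    - {"delta_pos":[0,0,0.05],"angular":[0,0,0],"jaw":0}
    - {"delta_pos":[0,0,0.06],"angular":[0,0,0],"jaw":0}
    - {"delta_pos":[0.01,0.003,0.06],"angular":[0,0,0],"jaw":0.5}
    - {"delta_pos":[0.05,0.015,0.02],"angular":[0,0,0],"jaw":0.9}
    - {"delta_pos":[0.05,0.015,0],"angular":[0,0,0],"jaw":0.9}
    - {"delta_pos":[0.04,0.01,0],"angular":[0,0,0],"jaw":0.9}
    - {"delta_pos":[0,0,0],"angular":[0,0,0],"jaw":0.9}

```text
time_s: 31.42
eef_pos: [593.5, 109.6, 276.3]
tcp_rot: [[-0.276, 0.961, -0.005], [0.961, 0.276, 0.001], [0.002, -0.005, -1.0]]
contact_force: [-0.5, -0.1, -0.9]
gripper_width: 76.8
```

```bash
python3 look.py wrist w20
python3 - <<'E'
from fits import *
p=np.load("w20.npz")["p"].reshape(-1,3)
th=np.radians(15.4);e=np.array([np.cos(th),np.sin(th)]);n=np.array([-e[1],e[0]])
d=p[:,:2]-[485.5,79.9];X=d@e-133;Y=d@n
r=(abs(Y)<35)&(X>-95)&(X<110)
lg=r&(p[:,2]>44)&(p[:,2]<60)
for x in range(-100,105,10):
    m=lg&(X>=x)&(X<x+10)&(abs(Y)<28)
    if m.sum()>5: print(x,m.sum(),np.percentile(Y[m],[2,98]),np.percentile(p[m,2],95), Y[m&(p[:,2]>np.percentile(p[m,2],60))].mean())
rl=r&(p[:,2]>24)&(p[:,2]<32)&(X>-60)&(X<60);print("rails Y",np.percentile(Y[rl],[1,10,50,90,99]))
q=(abs(Y)<25)&(X>-230)&(X<-60)&(p[:,2]>75)&(p[:,2]<170)
for x in range(-230,-60,10):
    m=q&(X>=x)&(X<x+10)
    if m.sum(): print(x,m.sum(),p[m,2].max())
E
```

```text
31.425 [593.5 109.6 276.3] 76.8011399356402 [[-0.276, 0.961, -0.005], [0.961, 0.276, 0.001], [0.002, -0.005, -1.0]]
-80 25 [-17.7  11. ] 55.88073214484278 2.0177844585810063
-70 258 [-19.6  17.8] 57.04679806584954 -1.3817136821496516
-60 243 [-19.5  17. ] 57.4207809441826 -1.6688937673847397
-50 242 [-19.5  16.9] 57.076231585794346 -1.0176706121434507
-40 236 [-19.5  16.3] 57.05998165790966 -1.5566944565881853
-30 233 [-19.5  16.2] 56.827955460576014 -0.5885681445748074
-20 231 [-19.5  17.5] 56.902906535151075 -1.529124742745733
-10 226 [-19.5  16.4] 57.23534617811939 -1.6856856741216932
0 216 [-19.5  16.7] 57.11138208225888 -1.7819635186863427
10 221 [-19.5  16.9] 57.27872748234512 -1.5849639630271535
20 205 [-19.6  15.8] 57.48497758981932 -0.6245603114324623
30 212 [-19.6  17.1] 57.20327448115768 -1.4899646505362991
40 200 [-19.7  16.3] 57.38790288975119 -1.699988450841865
50 200 [-19.8  17.8] 57.54970384392538 -0.8030369686112033
60 197 [-19.8  16.9] 57.006028582274574 -0.9804366180681695
70 54 [-18.5  16.9] 57.332831699883876 -0.6096735830738095
rails Y [-30.  -28.9  22.2  26.   27.1]
-210 44 90.97452099261983
-200 122 91.22243804117741
-190 115 88.8779454892294
-180 116 86.43532912024094
-170 112 83.97138171050156
-160 68 80.46101507177036
-150 41 81.3993542913469
-140 94 94.8095027382646
-130 116 94.8431851845184
-120 80 116.3970207430034
-110 183 116.28770646514127
-100 171 118.64979288181564
-90 178 120.865374494756
```

View pics/w20.png

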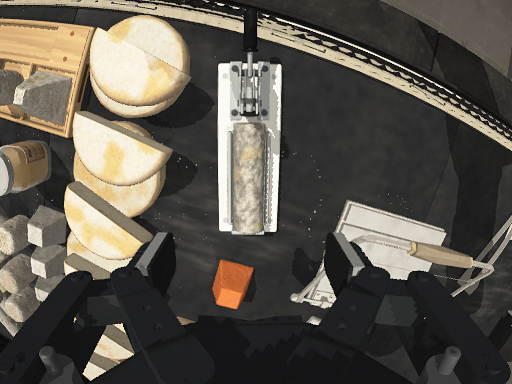

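Request:
jog_arm:
  motion:
    - {"delta_pos":[0.018,0.004,-0.05],"angular":[-0.001,-0.003,-0.01],"jaw":0.75}
    - {"delta_pos":[0,0,-0.055],"angular":[0,0,0],"jaw":0.75}
    - {"delta_pos":[0,0,-0.05],"angular":[0,0,0],"jaw":0.75}
    - {"delta_pos":[0,0,0],"angular":[0,0,0],"jaw":0.75}

```text
time_s: 31.98
eef_pos: [606.7, 111.8, 117.0]
tcp_rot: [[-0.266, 0.964, -0.005], [0.964, 0.266, -0.001], [0.0, -0.005, -1.0]]
contact_force: [-0.6, -0.7, 0.5]
gripper_width: 64.3
```

Request:
jog_arm:
  motion:
    - {"delta_pos":[0.007,0.002,-0.035],"angular":[0.001,-0.003,0],"jaw":0.75}
    - {"delta_pos":[-0.001,0,-0.02],"angular":[0,0,0],"jaw":0.75}
    - {"delta_pos":[0,0,0],"angular":[0,0,0],"jaw":0.75}

```text
time_s: 32.35
eef_pos: [615.2, 114.8, 68.0]
tcp_rot: [[-0.268, 0.963, 0.005], [0.963, 0.268, 0.002], [0.0, 0.006, -1.0]]
contact_force: [-0.2, 0.4, 0.7]
gripper_width: 64.2
```

Request:
jog_arm:
  motion:
    - {"delta_pos":[-0.002,-0.001,-0.015],"angular":[-0.002,0.006,0],"jaw":0.75}
    - {"delta_pos":[-0.001,0,-0.012],"angular":[0,0.001,0],"jaw":0.75}
    - {"delta_pos":[0,0,0],"angular":[0,0,0],"jaw":0.75}

```text
time_s: 32.72
eef_pos: [614.0, 114.6, 43.9]
tcp_rot: [[-0.268, 0.963, 0.003], [0.963, 0.268, 0.002], [0.001, 0.004, -1.0]]
contact_force: [0.6, 0.1, -0.5]
gripper_width: 64.2
```

```bash
python3 look.py wrist w21
```

```text
32.725 [614.  114.6  43.9] 64.18364719886752 [[-0.268, 0.963, 0.003], [0.963, 0.268, 0.002], [0.001, 0.004, -1.0]]
```

View pics/w21.png

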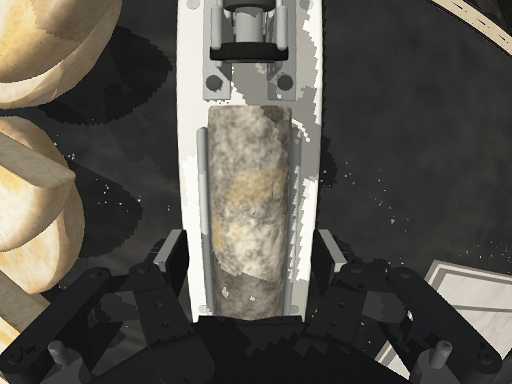

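Request:
jog_arm:
  motion:
    - {"delta_pos":[0,-0.0005,-0.008],"angular":[-0.001,0.004,0],"jaw":0.75}
    - {"delta_pos":[0,0,-0.006],"angular":[0,0,0],"jaw":0.75}
    - {"delta_pos":[0,0,0],"angular":[0,0,0],"jaw":0.75}

```text
time_s: 33.15
eef_pos: [614.7, 114.3, 30.0]
tcp_rot: [[-0.269, 0.963, 0.0], [0.963, 0.269, 0.001], [0.001, 0.001, -1.0]]
contact_force: [-0.6, -0.3, 0.3]
gripper_width: 64.0
```

Request:
jog_arm:
  motion:
    - {"delta_pos":[0,0,-0.001],"angular":[0,0,0],"jaw":0}
    - {"delta_pos":[0,0,0],"angular":[0,0,0],"jaw":0}
    - {"delta_pos":[0,0,0],"angular":[0,0,0],"jaw":0}
    - {"delta_pos":[0,0,0],"angular":[0,0,0],"jaw":0}
  force: 45

```text
time_s: 33.65
eef_pos: [614.8, 114.4, 29.1]
tcp_rot: [[-0.269, 0.963, 0.0], [0.963, 0.269, 0.001], [0.001, 0.001, -1.0]]
contact_force: [0.8, -0.3, -1.2]
gripper_width: 39.4
```

Request:
jog_arm:
  motion:
    - {"delta_pos":[0,0,0.02],"angular":[0,0,0],"jaw":0}
    - {"delta_pos":[0,0,0.04],"angular":[0,0,0],"jaw":0}
    - {"delta_pos":[0,0,0],"angular":[0,0,0],"jaw":0}

```text
time_s: 34.02
eef_pos: [613.4, 113.9, 89.0]
tcp_rot: [[-0.268, 0.963, -0.003], [0.963, 0.268, 0.0], [0.001, -0.003, -1.0]]
contact_force: [0.3, -0.8, -2.4]
gripper_width: 40.0
```

```bash
python3 look.py wrist w22; python3 look.py side s22
python3 - <<'E'
from h import *
crop(np.load("s22.npz")["px"],190,150,350,290,4,"s22c.png")
E
```

```text
34.025 [613.4 113.9  89. ] 39.97466373840607 [[-0.268, 0.963, -0.003], [0.963, 0.268, 0.0], [0.001, -0.003, -1.0]]
34.075 [611.9 113.4  86.8] 39.3733482834636 [[-0.268, 0.964, -0.006], [0.964, 0.268, -0.001], [0.001, -0.006, -1.0]]
```

View pics/w22.png

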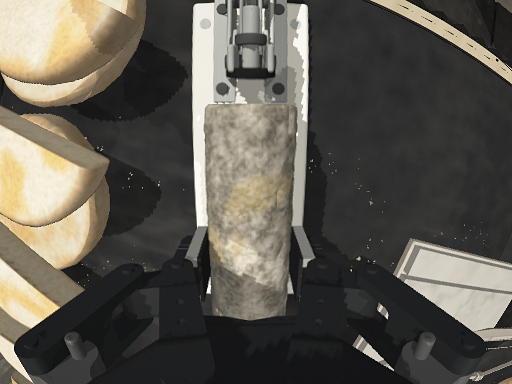

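View pics/s22c.png

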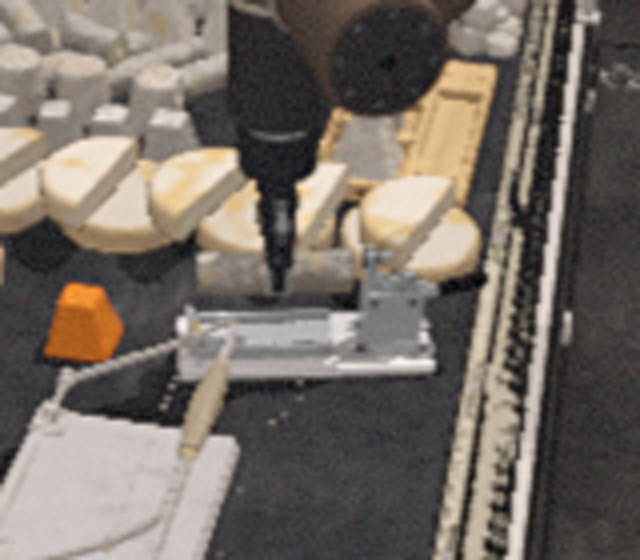

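Request:
jog_arm:
  motion:
    - {"delta_pos":[0,0,0.05],"angular":[0,0,0],"jaw":0}
    - {"delta_pos":[0,0,0.055],"angular":[0,0,0],"jaw":0}
    - {"delta_pos":[0,-0.02,0.04],"angular":[0,0,0],"jaw":0}
    - {"delta_pos":[-0.015,-0.055,0],"angular":[0,0,0.16],"jaw":0}
    - {"delta_pos":[-0.015,-0.055,0],"angular":[0,0,0.16],"jaw":0}
    - {"delta_pos":[-0.015,-0.055,0],"angular":[0,0,0.16],"jaw":0}
    - {"delta_pos":[-0.015,-0.055,0],"angular":[0,0,0.16],"jaw":0}
    - {"delta_pos":[-0.015,-0.055,0],"angular":[0,0,0.16],"jaw":0}
    - {"delta_pos":[-0.015,-0.055,0],"angular":[0,0,0.16],"jaw":0}
    - {"delta_pos":[-0.01,-0.03,0],"angular":[0,0,0.16],"jaw":0}

```text
time_s: 35.38
eef_pos: [499.2, -275.6, 217.7]
tcp_rot: [[-0.99, 0.141, -0.014], [0.141, 0.99, -0.023], [0.011, -0.025, -1.0]]
contact_force: [-0.0, 0.8, -2.9]
gripper_width: 39.4
```

Request:
jog_arm:
  motion:
    - {"delta_pos":[-0.003,-0.02,0],"angular":[0.02,-0.012,0.06],"jaw":0}
    - {"delta_pos":[-0.002,-0.015,0],"angular":[0,0,0.05],"jaw":0}
    - {"delta_pos":[0,0,-0.03],"angular":[0,0,0],"jaw":0}
    - {"delta_pos":[0,0,0],"angular":[0,0,0],"jaw":0}

```text
time_s: 35.88
eef_pos: [489.1, -313.4, 180.4]
tcp_rot: [[-0.999, 0.031, -0.011], [0.031, 1.0, 0.001], [0.011, 0.0, -1.0]]
contact_force: [0.0, -0.5, -2.8]
gripper_width: 39.6
```

Request:
jog_arm:
  motion:
    - {"delta_pos":[0.003,-0.0015,-0.04],"angular":[-0.001,-0.01,0.005],"jaw":0}
    - {"delta_pos":[-0.001,0,-0.04],"angular":[0,0,0],"jaw":0}
    - {"delta_pos":[0,0,0],"angular":[0,0,0],"jaw":0}

```text
time_s: 36.25
eef_pos: [492.2, -315.0, 100.4]
tcp_rot: [[-1.0, 0.025, -0.0], [0.025, 1.0, -0.002], [0.0, -0.002, -1.0]]
contact_force: [-0.3, 0.3, -1.6]
gripper_width: 39.5
```

```bash
python3 look.py wrist w23
python3 - <<'E'
from fits import *
s=env.read_state();P=s["eef_pos"]
p=np.load("w23.npz")["p"].reshape(-1,3)
zb=P[2]-9
m=(abs(p[:,0]-P[0])<35)&(abs(p[:,1]-P[1])<100)&(p[:,2]>zb+5)&(p[:,2]<zb+40)
q=p[m]
for y in range(-410,-220,10):
    k=(q[:,1]>=y)&(q[:,1]<y+10)
    if k.sum()>10: print(y,k.sum(),np.percentile(q[k,0],[2,98]).mean(),np.percentile(q[k,2],95))
print(q[:,1].min(),q[:,1].max())
E
```

```text
36.25 [ 492.2 -315.   100.4] 39.51027268229946 [[-1.0, 0.025, -0.0], [0.025, 1.0, -0.002], [0.0, -0.002, -1.0]]
-390 1306 489.49076326883517 128.65799283446745
-380 2316 489.9441173571619 128.54564904394556
-370 2208 490.27125971938267 128.38262939290166
-360 2100 490.68277268006824 128.46883692467333
-350 1943 491.07521932342934 128.26676454255193
-340 1810 491.170739349095 128.348695635964
-330 3008 491.67501063211034 130.3828586167381
-320 1731 491.61156724956413 128.80719044370616
-310 1469 491.8012561289427 128.60785481084014
-300 1160 492.4624516000532 128.1852571563773
-290 663 493.0279489718524 128.03755553404324
-280 32 493.15179767322957 116.97555172342345
-386.2600701769883 -275.30992020381564
```

View pics/w23.png

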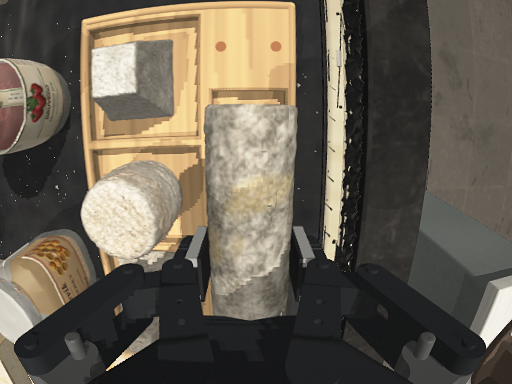

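Request:
jog_arm:
  motion:
    - {"delta_pos":[-0.001,-0.0005,-0.025],"angular":[0.002,0.002,0.004],"jaw":0}
    - {"delta_pos":[-0.001,0,-0.02],"angular":[0,0.001,0],"jaw":0}
    - {"delta_pos":[0,0,0],"angular":[0,0,0],"jaw":0}

```text
time_s: 36.67
eef_pos: [497.0, -317.5, 64.1]
tcp_rot: [[-1.0, 0.017, 0.009], [0.017, 1.0, -0.005], [-0.009, -0.005, -1.0]]
contact_force: [-0.9, 0.5, -2.4]
gripper_width: 39.4
```

Request:
jog_arm:
  motion:
    - {"delta_pos":[-0.005,0.002,-0.012],"angular":[0.005,0.01,0],"jaw":0}
    - {"delta_pos":[-0.001,0,-0.01],"angular":[0,0.001,0],"jaw":0}
    - {"delta_pos":[0,0,0],"angular":[0,0,0],"jaw":0}

```text
time_s: 37.05
eef_pos: [493.1, -316.1, 44.7]
tcp_rot: [[-1.0, 0.016, 0.002], [0.016, 1.0, -0.002], [-0.002, -0.002, -1.0]]
contact_force: [-0.9, -0.3, -2.9]
gripper_width: 39.5
```

Request:
jog_arm:
  motion:
    - {"delta_pos":[-0.001,0.0005,-0.008],"angular":[0.002,0.003,0],"jaw":0}
    - {"delta_pos":[0,0,-0.005],"angular":[0,0,0],"jaw":0}
    - {"delta_pos":[0,0,0],"angular":[0,0,0],"jaw":0}

```text
time_s: 37.42
eef_pos: [492.3, -315.7, 31.2]
tcp_rot: [[-1.0, 0.016, -0.001], [0.016, 1.0, -0.0], [0.001, -0.0, -1.0]]
contact_force: [-0.1, -0.2, -2.9]
gripper_width: 39.3
```

Request:
jog_arm:
  motion:
    - {"delta_pos":[0.0005,0,-0.004],"angular":[0,0,0],"jaw":0}
    - {"delta_pos":[0,0,-0.003],"angular":[0,0,0],"jaw":0}
    - {"delta_pos":[0,0,0],"angular":[0,0,0],"jaw":0}

```text
time_s: 37.8
eef_pos: [493.0, -315.8, 23.8]
tcp_rot: [[-1.0, 0.016, -0.0], [0.016, 1.0, -0.0], [0.0, -0.0, -1.0]]
contact_force: [0.2, -0.3, -3.2]
gripper_width: 39.7
```

Request:
jog_arm:
  motion:
    - {"delta_pos":[0,0,-0.002],"angular":[0,0,0],"jaw":0}
    - {"delta_pos":[0,0,-0.0015],"angular":[0,0,0],"jaw":0}
    - {"delta_pos":[0,0,0],"angular":[0,0,0],"jaw":0}

```text
time_s: 38.17
eef_pos: [493.2, -315.8, 21.2]
tcp_rot: [[-1.0, 0.016, 0.0], [0.016, 1.0, -0.001], [-0.0, -0.001, -1.0]]
contact_force: [-0.4, 1.2, -2.7]
gripper_width: 39.8
```

```bash
python3 look.py wrist w24
```

```text
38.175 [ 493.2 -315.8   21.2] 39.773894871362806 [[-1.0, 0.016, 0.0], [0.016, 1.0, -0.001], [-0.0, -0.001, -1.0]]
```

View pics/w24.png

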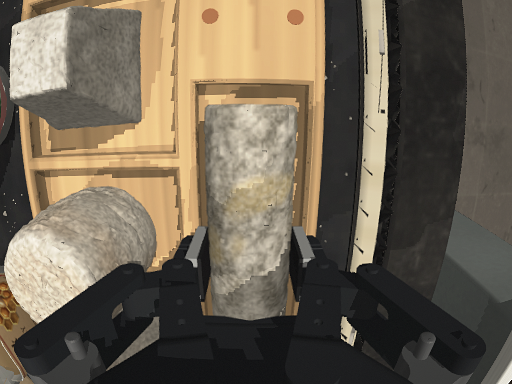

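Request:
jog_arm:
  motion:
    - {"delta_pos":[0,0,-0.0015],"angular":[0,0,0],"jaw":0}
    - {"delta_pos":[0,0,0],"angular":[0,0,0],"jaw":0}

```text
time_s: 38.48
eef_pos: [493.2, -315.9, 21.2]
tcp_rot: [[-1.0, 0.015, 0.0], [0.015, 1.0, -0.001], [-0.0, -0.001, -1.0]]
contact_force: [-0.2, 0.0, -2.6]
gripper_width: 39.6
```

Request:
jog_arm:
  motion:
    - {"delta_pos":[0,0,0],"angular":[0,0,0],"jaw":0.6}
    - {"delta_pos":[0,0,0],"angular":[0,0,0],"jaw":0.6}
    - {"delta_pos":[0,0,0],"angular":[0,0,0],"jaw":0.6}
    - {"delta_pos":[0,0,0.03],"angular":[0,0,0],"jaw":0.6}
    - {"delta_pos":[0,0,0.06],"angular":[0,0,0],"jaw":0.6}
    - {"delta_pos":[0,0,0.06],"angular":[0,0,0],"jaw":0.6}
    - {"delta_pos":[0,0.04,0.045],"angular":[0,0,0],"jaw":0.6}
    - {"delta_pos":[0,0.02,0.03],"angular":[0,0,0],"jaw":0.6}
    - {"delta_pos":[0,0,0],"angular":[0,0,0],"jaw":0.6}

```text
time_s: 39.6
eef_pos: [493.2, -255.1, 253.9]
tcp_rot: [[-1.0, 0.016, 0.003], [0.016, 1.0, -0.002], [-0.003, -0.002, -1.0]]
contact_force: [0.2, -1.2, -0.5]
gripper_width: 51.4
```

```bash
python3 look.py wrist w25; python3 look.py side s25; python3 look.py scene c25
python3 - <<'E'
from fits import *
p=np.load("w25.npz")["p"].reshape(-1,3)
crop(np.load("s25.npz")["px"],190,130,350,270,4,"s25c.png")
crop(np.load("c25.npz")["px"],190,140,400,280,3.5,"c25c.png")
q=p[(p[:,0]>460)&(p[:,0]<528)&(abs(p[:,1]+315)<85)&(p[:,2]>28)&(p[:,2]<60)]
print("log",cv2.minAreaRect(q[:,:2].astype(np.float32)),np.percentile(q[:,2],95), q[:,1].min(),q[:,1].max())
for y in range(-390,-240,15):
    k=(q[:,1]>=y)&(q[:,1]<y+15); print(y,k.sum(), k.sum() and np.percentile(q[k,2],95),end="; ")
x0,x1,y0,y1=430,760,-500,-100
m=(p[:,0]>x0)&(p[:,0]<x1)&(p[:,1]>y0)&(p[:,1]<y1)&(p[:,2]<170)&(p[:,2]>-20);q=p[m];q=q[np.argsort(q[:,2])]
Z=np.zeros((x1-x0,y1-y0),np.uint8)
for (x,y,z) in q: cv2.circle(Z,(int(y1-y),int(x1-x)),1,int(np.clip(z*2+20,0,255)),-1)
cv2.imwrite("pics/w25z.png",cv2.resize(cv2.applyColorMap(Z,cv2.COLORMAP_JET),None,fx=1.6,fy=1.6))
E
```

```text
39.6 [ 493.2 -255.1  253.9] 51.43106123146194 [[-1.0, 0.016, 0.003], [0.016, 1.0, -0.002], [-0.003, -0.002, -1.0]]
39.65 [ 492.6 -255.3  252.5] 51.36974313749557 [[-1.0, 0.016, 0.001], [0.016, 1.0, -0.002], [-0.001, -0.002, -1.0]]
39.7 [ 491.9 -255.5  251. ] 50.991005404909146 [[-1.0, 0.017, -0.001], [0.017, 1.0, -0.001], [0.001, -0.001, -1.0]]
log ((493.2137145996094, -314.42205810546875), (143.66351318359375, 41.905357360839844), 88.55123901367188) 49.1253497174537 -386.51391140893236 -242.47730680742382
-390 303 49.19014800093849; -375 427 49.262336694651786; -360 425 49.06396310919626; -345 413 48.99714052441023; -330 420 49.16064168834701; -315 437 49.07617691471933; -300 431 49.240042874724466; -285 410 49.10181221535563; -270 404 49.08311921481172; -255 308 48.93919129234096;
```

View pics/w25.png

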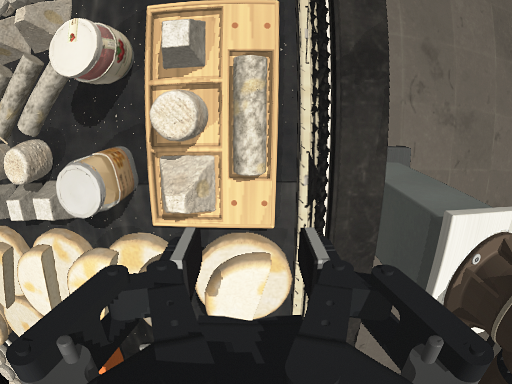

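View pics/w25z.png

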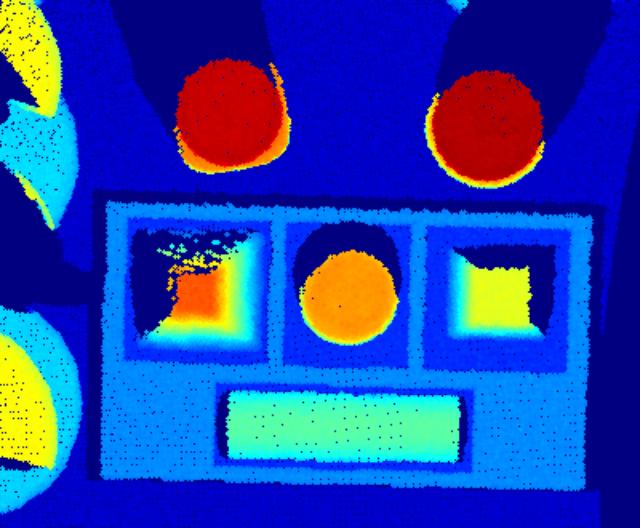

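View pics/s25c.png

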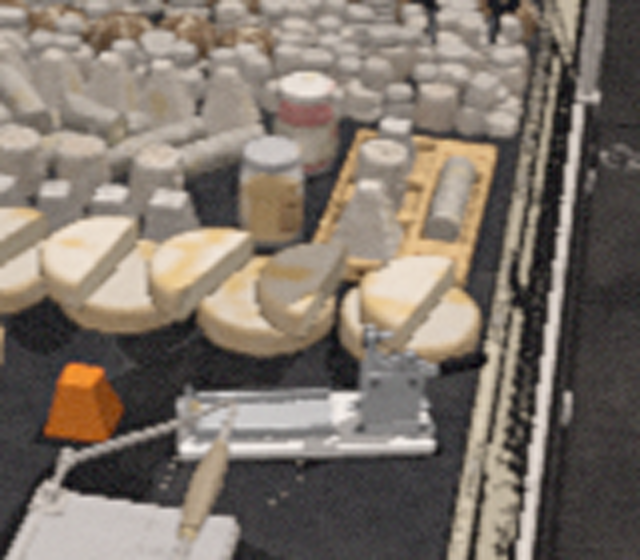

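View pics/c25c.png

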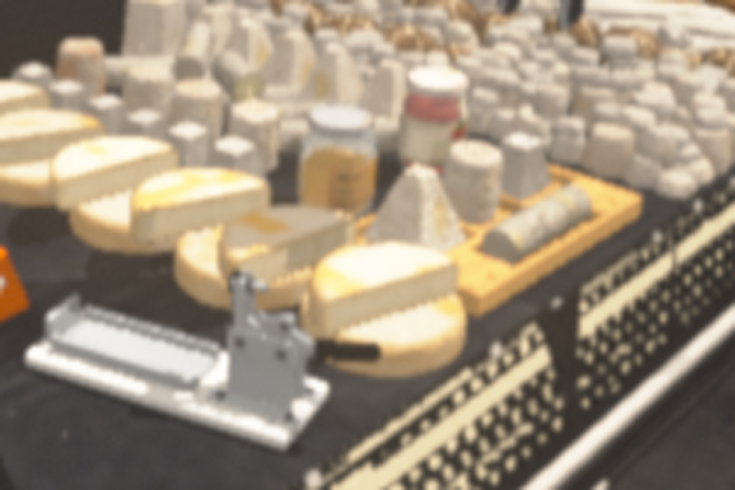

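```bash
python3 -c "
from bench import env
print(env.close_job())"
```

```text
the job is handed in; nothing more can be done
None
```

The tray is made up as asked, and I handed the job in at about 40 s of the 131 s allowed. None of my last checks failed or disagreed.

**Order:** I placed the pyramid in front of the honey jar, then the brick in front of the jam jar, then the drum between them. Only after that did I push the clamp handle over to its stop, lift the log straight out and lay it in the trough.

**Last checks, from the wrist camera depth plus the scene and side views:**
- **Back row:** the pyramid, brick and drum are all upright in their pockets. The pyramid is within 0.5 mm of its pocket centre and about 0.5° off square. The drum is about 2 mm off centre, and the brick 2–3 mm.
- **Log:** it lies flat, with its top level at 49 mm along its whole length. It is within about 1 mm of the trough's centre and parallel to it.
- **Clamp and jars:** the handle's height matches the fully open stop at 1.31 rad, and the push ended against that stop at about 19 N. Both jars were still standing in place, and the gripper was empty and clear of everything.

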